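Clear the amplifier's cover and hold it open at 60 degrees

TASK

I want both hands free to change a valve in the amplifier, which is switched off and unplugged: take the brass coil plug off its hinged top cover and stand it upright in the wooden parts tray, then lift the cover to 60 degrees from shut and hold it there. The cover falls shut if it is let go, so do not let it drop, and finish while still holding it steady at 60 degrees. Leave the valves in the stand and the other loose parts on the desk as they are.

Things in the scene. Friction and masses are not known exactly. Their poses are not given: they have to be found in the camera images.
- amp: Grey desktop valve amplifier, fixed, 280 deep (x) x 300 wide (y) x 125 mm high, dark front panel with two meters. Origin under its centre, on the desk; its x axis points from the front panel to the back, z up. The cover's hinge line runs along its y axis at x = +125 mm, z = 125 mm; the fixed top round the cover is also at z = 125 mm. Place and yaw vary.
- cover (a joint): Angle of the amplifier's hinged steel top cover, rad: 0 = shut and level, growing as its front edge rises and swings back about the hinge at its back edge; 60 degrees = 1.047. A stop at 1.40 (80 degrees), so it never stays open by itself. No spring, almost no friction: it falls shut by its own weight, 0.4 to 0.6 kg (2 to 4 N at the handle).
- cover_hinge (a point): Middle of the cover's hinge line, on the underside of its back edge, 125 mm above the desk. The cover is a plate 205 (from here to its front edge) x 270 (wide) x 4 mm thick, its upper face 129 mm above the desk when shut. The point's axes turn with the cover: x from the front edge towards the hinge, y along the hinge, z out of the upper face.
- cover_bar (a point): Middle of the cover's grab handle: a straight round steel bar, 10 mm diameter, 90 mm long, parallel to the hinge, on a 10 mm post at each end; bar centre 40 mm above the cover's upper face (169 mm above the desk when shut), 20 mm behind its front edge; 185 mm in front of the hinge line and 44 mm above it when shut; it moves on an arc about it. Axes as the cover's.
- plug: Brass coil plug, loose, standing upright on the cover at the start behind the handle, 50 mm tall, about 0.1 kg: round foot of 34 mm diameter and 10 mm height, above it a plain barrel of 26 mm diameter. Origin at the centre of its underside, z up along its axis.
- tray: Open wooden parts tray, empty, fixed, standing on the desk to the left or right of the amplifier: 140 (x) x 120 (y) x 24 mm high outside, walls and floor 5 mm thick. Origin at the centre of its underside.
- swr_meter: Blue meter box, fixed, 100 x 120 x 77 mm high, on the other side of the amplifier from the tray. Origin at the centre of its underside. Only stands in the way.
- valve1: Glass valve 1 of four, loose, 105 mm tall, 40 mm diameter, standing in the slotted wooden stand (70 x 230 x 45 mm) along the back of the desk. Origin at the centre of its underside. Leave alone.
- valve2: Glass valve 2 of four, loose, 105 mm tall, 40 mm diameter, standing in the slotted wooden stand (70 x 230 x 45 mm) along the back of the desk. Origin at the centre of its underside. Leave alone.
- valve3: Glass valve 3 of four, loose, 105 mm tall, 40 mm diameter, standing in the slotted wooden stand (70 x 230 x 45 mm) along the back of the desk. Origin at the centre of its underside. Leave alone.
- valve4: Glass valve 4 of four, loose, 105 mm tall, 40 mm diameter, standing in the slotted wooden stand (70 x 230 x 45 mm) along the back of the desk. Origin at the centre of its underside. Leave alone.
- panel_knob: Loose chrome panel knob, 32 mm diameter, 20 mm high, on the desk at the back left. Origin under its centre. Leave alone.
- fuse_holder: Loose red fuse holder, 60 x 22 x 22 mm, on the desk at the back left. Origin under its centre. Leave alone.
- screwdriver: Loose steel screwdriver, 200 mm long, lying on the desk at the back right, about along y. Leave alone.
There are look-alikes about, which are no part of the job. Several things have the shape of the plug; the one meant has the colours described above.

How it is judged:
By the outcome, as a careful person would: the job done as asked, in the order asked, and still so for the second after the job is handed in, while the arm keeps its last pose, push and grip.
It also fails if it takes over 58 s, if anything falls off the work surface, if the arm or the gripper's body presses on something with over 40 N, if the wrist force passes 120 N, or if a joint passes its speed limit or range.

ROBOT

A 6-joint arm with a two-finger parallel gripper is mounted at the origin on the work surface. World frame = base frame: x ahead of the robot, y to its left, z up, the work surface at z = 0. Lengths are in m, angles in rad, forces in N, time in s.
With the tool pointing down it reaches from about 0.225 to 0.875 m from the base axis. Payload 3.4 kg.
Tool frame: the origin (TCP) lies midway between the tips of the shut fingers; the grasp point (between the pads) lies 19 mm behind it; z points along the fingers, y is the direction in which the jaws open and shut (so a half turn about z gives the same grasp; the last joint's range is limited). The gripper opens to 85 mm and grips with 20 to 120 N. Pads are 22 mm wide; open, the fingers measure 114 mm over their backs; the gripper's body (76 mm by 85 mm) begins 54 mm behind the grasp point. The pads swing forward as they close: fully open they stand 13 mm farther back than shut.
Start: joints at [-1.395, 0.276, 1.505, -0, 1.361, -0.121], TCP at [0.168, -0.55, 0.231] pointing down, gripper open.
Joint ranges: [-2.89, 2.89], [-0.75, 2.08], [0.22, 2.7], [-1.18, 4.32], [0.11, 2.71], [-2.7, 2.7]. Speed limits (rad/s): [2.57, 2.57, 3.14, 3.14, 3.14, 3.14].

INTERFACE

Orientations are given as a 3x3 rotation matrix whose columns are the frame's x, y, z axes.
In Python, from workcell import monitor, viewer, bot gives the robot as it stands. The module is installed in compiled form; this text tells all that it offers.
- The arm moves only by the tool move_arm, never from a script. Its argument "plan" is a list of rows, each an object with "delta_rot": the turn, a rotation vector about the tool's x, y, z in units of 8 degrees (1.0 is 8 degrees), a list of three; "delta_pos": the shift along the tool's x, y, z in units of 40 mm (1.0 is 40 mm), a list of three; "jaw": the finger opening in mm, from 0 to 85.4. In form: [{"delta_rot": [rx, ry, rz], "delta_pos": [tx, ty, tz], "jaw": jaw}, ...]. A call has exactly 8 rows; each row shifts and turns the pose as measured when the row begins, along the tool's axes as they then stand; what a row does not reach is not made up. A row lasts 1/10 s, in which the tool goes at most 50 mm and 8.59 degrees, less where a joint would pass 70% of its speed; a pose out of reach is approached as far as the arm can. A call is refused whole if a number of a shift passes 1 or a number of a turn 1, either way. A call with a gripper value outside its range is refused whole. The fingers move at their own pace and stop on an object; the grip force is fixed at half the most. Time passes only in rows, so rows that do not move let the fingers close, or fill a call up. It gives the time, the measured TCP pose, the force and the opening at its end, in the units of the state.
- monitor.read_state(): the state, without advancing time (a new reading comes with each control period).
- viewer.snapshot(name): name is "side" or "top" or "wrist"; returns the picture (384x512x3 uint8, red, green, blue); there is no depth.
- viewer.get_calibration(name): a dict with "fx", "fy", "cx", "cy" (pixels), "distortion" ([k1, k2, p1, p2, k3] as OpenCV has them; the pictures are not rectified), "xyz" and "attitude" of the camera in the world; the wrist camera has in their place "hand_eye" (4x4, takes a point from camera to tool coordinates, whose origin is the TCP and whose axes are the flange's). Camera axes: x right, y down, z forward; pixel columns grow to the right and rows downward; lengths in m; the calibration is good to about 2 mm. A picture is of the moment at which its call begins: read the wrist's pose just before it. get_calibration takes no time and is no camera call.
- bot.close_job(): hands the job in, once; it reports no verdict.
The state is a dict: "clock": time; "q": joint angles; "dq": joint speeds; "tau": joint torques, N m; "ee_pos": TCP position; "tool_rot": TCP orientation; "ft_force": force on the tool from outside, world axes, zero at the start; "torque": the same for the moment, N m; "gripper_width": opening from 0.0 (shut) to 1.0 (fully open).
Only numpy, scipy, OpenCV 4.12 (cv2) and the standard library are available. Lean on these libraries where they do the work, as an engineer would, in place of code of your own. Each camera call takes 0.05 s, during which the arm holds its last target.

## Working session

There is one attempt and no reset: what is moved stays moved. The work goes in short steps, Python scripts to look and compute and a tool call to move; the robot and the scene stay as the last step left them, time stands still between calls to the robot, and variables do not carry over. Pictures are saved under pics/ and viewed, and the job is handed in when it is done.

Besides the shell and the picture viewer there is one more tool, called after "Request:" by a JSON object that holds its "method" and its "body", one argument or row to a line. move_arm: Moves the arm, as the interface text tells. Its arguments: {"type":"object","properties":{"plan":{"type":"array"}},"required":["plan"]}

```bash
mkdir -p pics
cat > h.py <<'E'
import numpy as np, cv2
from workcell import monitor, viewer, bot
def snap(n,f):
    s=monitor.read_state(); im=viewer.snapshot(n); cv2.imwrite('pics/'+f+'.png',im[:,:,::-1]); return s,im
def cam(n,s=None):
    c=viewer.get_calibration(n); K=np.array([[c['fx'],0,c['cx']],[0,c['fy'],c['cy']],[0,0,1.]]); d=np.array(c['distortion'],float)
    if 'hand_eye' in c:
        T=np.eye(4);T[:3,:3]=s['tool_rot'];T[:3,3]=s['ee_pos'];T=T@np.array(c['hand_eye']);R,t=T[:3,:3],T[:3,3]
    else: R,t=np.array(c['attitude']),np.array(c['xyz'])
    return K,d,R,t
def ray(C,uv):
    K,d,R,t=C; p=cv2.undistortPoints(np.array(uv,float).reshape(-1,1,2),K,d).reshape(-1,2)
    return t,(R@np.c_[p,np.ones(len(p))].T).T
def onz(C,uv,z):
    t,r=ray(C,uv); return t+r*((z-t[2])/r[:,2])[:,None]
def tri(C1,u1,C2,u2):
    t1,r1=ray(C1,[u1]);t2,r2=ray(C2,[u2]);r1=r1[0]/np.linalg.norm(r1);r2=r2[0]/np.linalg.norm(r2)
    a=np.linalg.lstsq(np.c_[r1,-r2],t2-t1,rcond=None)[0];p=t1+a[0]*r1;q=t2+a[1]*r2
    return (p+q)/2,np.linalg.norm(p-q)
def proj(C,P):
    K,d,R,t=C; rv=cv2.Rodrigues(R.T)[0]; return cv2.projectPoints(np.array(P,float).reshape(-1,1,3),rv,-R.T@t,K,d)[0].reshape(-1,2)
E
python3 - <<'E'
from h import *
print(monitor.read_state())
for n in('top','side','wrist'):
    s,_=snap(n,n+'0');C=cam(n,s);print(n,viewer.get_calibration(n))
E
```

```text
{'clock': 0.0, 'q': array([-1.39498217e+00,  2.76576547e-01,  1.50616784e+00, -1.28088257e-06,
        1.36069241e+00, -1.20974107e-01]), 'dq': array([ 1.89908820e-03, -5.06947122e-05, -7.43033080e-05,  2.23140214e-04,
       -1.04006505e-03,  1.99762428e-04]), 'tau': array([-2.66627707e-03, -4.16778374e+01, -2.45804197e+01, -1.93260153e-04,
        1.08545437e-02, -3.37359239e-06]), 'ee_pos': array([ 0.16807153, -0.54931783,  0.23043641]), 'tool_rot': array([[ 9.56280652e-01,  2.92450355e-01, -3.23792248e-04],
       [ 2.92450450e-01, -9.56278954e-01,  1.81549636e-03],
       [ 2.21306844e-04, -1.83081724e-03, -9.99998300e-01]]), 'ft_force': array([-0.33186857,  0.57699985, -0.68010907]), 'torque': array([-0.02099046, -0.03804889, -0.01411397]), 'gripper_width': 1.0002923848626313}
top {'fx': 363.0312043123971, 'fy': 363.0312043123971, 'cx': 259.94303418699263, 'cy': 188.91504612204375, 'distortion': array([-0.05023196,  0.        ,  0.        ,  0.        ,  0.        ]), 'xyz': array([0.49380941, 0.0040747 , 1.09107891]), 'attitude': array([[-0.02689946, -0.99576371,  0.08792645],
[... 344 characters left out ...]
, 'attitude': array([[-0.95784209, -0.19821637,  0.20796348],
       [-0.28664378,  0.70807367, -0.64534257],
       [-0.019336  , -0.67774771, -0.73504025]])}
wrist {'fx': 275.7464565347944, 'fy': 275.7464565347944, 'cx': 246.88194150012632, 'cy': 192.44854185938073, 'distortion': array([0.0021345, 0.       , 0.       , 0.       , 0.       ]), 'hand_eye': array([[ 5.70483132e-04, -9.65824399e-01, -2.59196653e-01,
         6.54607261e-02],
       [ 9.99999683e-01,  4.07221266e-04,  6.83568693e-04,
         3.10435378e-04],
       [-5.54656933e-04, -2.59196961e-01,  9.65824326e-01,
        -1.42508627e-01],
       [ 0.00000000e+00,  0.00000000e+00,  0.00000000e+00,
         1.00000000e+00]])}
```

View pics/top0.png

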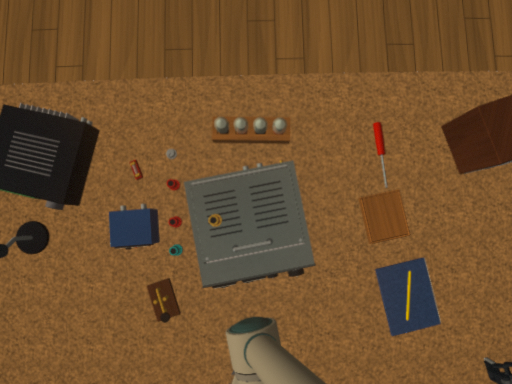

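View pics/side0.png

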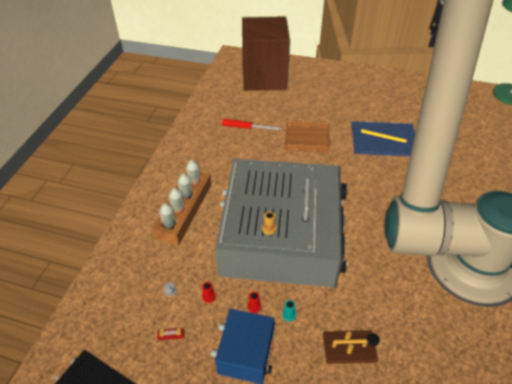

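The top view shows the brass plug at about (214,220), the handle bar at about (252,245) and the tray at about (384,216). In the side view they are at about (269,222), (307,200) and (307,135). I'll enlarge these areas next.

Run:
```python
import cv2
a=cv2.imread('pics/top0.png')[150:300,175:325];cv2.imwrite('pics/ta.png',cv2.resize(a,(600,600),interpolation=2))
a=cv2.imread('pics/side0.png')[145:295,205:355];cv2.imwrite('pics/sa.png',cv2.resize(a,(600,600),interpolation=2))
```

```text
(no output)
```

View pics/ta.png

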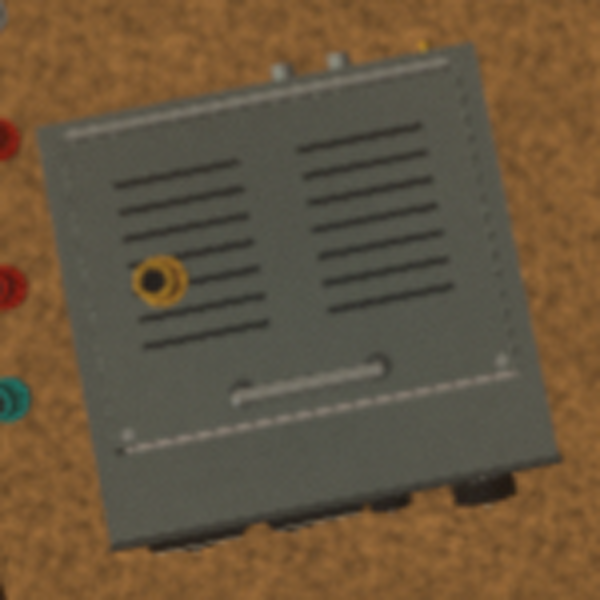

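View pics/sa.png

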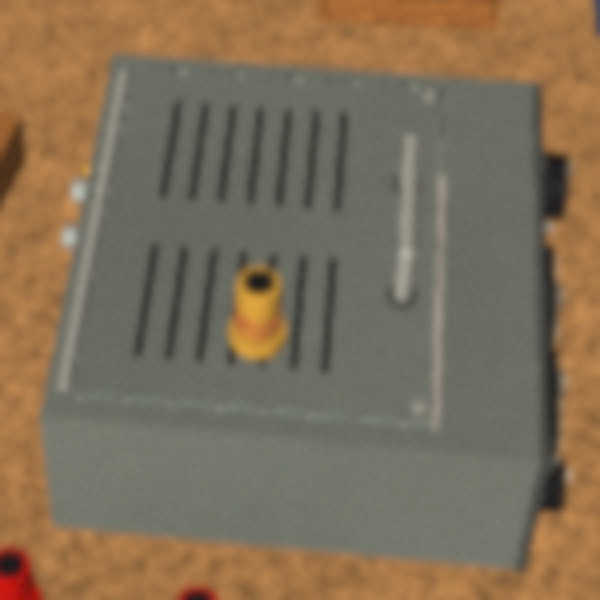

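Run:
```python
from h import *
T=cam('top');S=cam('side')
t=lambda u,v:(u/4+175-.375,v/4+150-.375)
s=lambda u,v:(u/4+205-.375,v/4+145-.375)
for n,a,b in [('plugtop',t(154,280),s(260,280)),('bar+y',t(240,399),s(402,295)),('bar-y',t(380,366),s(410,135)),
 ('back+y',t(38,128),s(45,415)),('back-y',t(472,44),s(115,57)),('front-y',t(558,460),s(540,87)),('front+y',t(112,548),s(520,460))]:
    p,e=tri(T,a,S,b);print(n,p.round(4),round(e,4))
P=onz(T,[t(38,128),t(472,44),t(558,460),t(112,548)],.125);print(P.round(4))
print(onz(S,[s(45,415),s(115,57),s(540,87),s(520,460)],.125).round(4))
print('yaws',[np.degrees(np.arctan2(*(a-b)[[1,0]])) for a,b in((P[0],P[1]),(P[3],P[2]),(P[0],P[3]),(P[1],P[2]))], P.mean(0))
# tray by hue mask in both views
for n,C,box in(('top',T,(350,180,420,255)),('side',S,(275,110,340,160))):
    im=cv2.imread(f'pics/{n}0.png');x0,y0,x1,y1=box
    c=cv2.resize(im[y0:y1,x0:x1],None,fx=8,fy=8,interpolation=2);cv2.imwrite(f'pics/tray_{n}.png',c)
```

```text
plugtop [0.4996 0.1256 0.1788] 0.0013
bar+y [0.4229 0.0771 0.1334] 0.0028
bar-y [ 0.442  -0.0146  0.1725] 0.0014
back+y [0.6032 0.2096 0.1226] 0.0027
back-y [ 0.6538 -0.0839  0.1207] 0.0
front-y [ 0.3742 -0.1314  0.121 ] 0.0014
front+y [0.3322 0.165  0.1235] 0.0133
[[ 0.6043  0.2094  0.125 ]
 [ 0.6531 -0.0836  0.125 ]
 [ 0.3754 -0.1307  0.125 ]
 [ 0.3259  0.1637  0.125 ]]
[[ 0.6011  0.211   0.125 ]
 [ 0.6522 -0.0797  0.125 ]
 [ 0.3733 -0.1273  0.125 ]
 [ 0.3387  0.168   0.125 ]]
yaws [np.float64(99.4550217094488), np.float64(99.54393043225635), np.float64(9.317966721729515), np.float64(9.627796196799418)] [0.48965352 0.0397093  0.125     ]
```

View pics/tray_top.png

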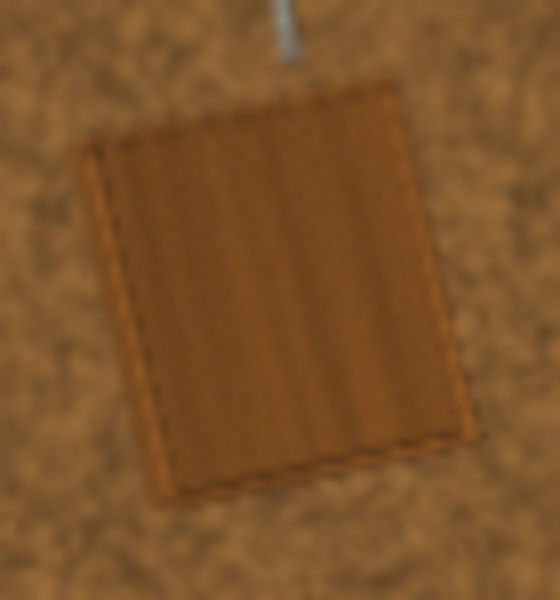

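View pics/tray_side.png

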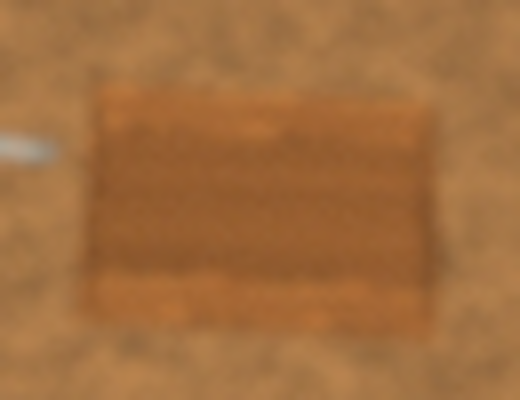

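```bash
cat >> h.py <<'E'
from scipy.spatial.transform import Rotation as Ro
AMP=np.array([.4897,.0397]);YAW=np.radians(9.5)
def a2w(x,y,z): c,s=np.cos(YAW),np.sin(YAW); return np.array([AMP[0]+c*x-s*y,AMP[1]+s*x+c*y,z])
def Rdown(yaw,tilt=0): # tool x at yaw, z down
    return (Ro.from_euler('z',yaw)*Ro.from_euler('x',np.pi)).as_matrix()
RT=Rdown(YAW+np.pi/2)
def rows(target,Rt=None,n=8,path=None):
    s=monitor.read_state();p=s['ee_pos'];R=s['tool_rot'];Rt=R if Rt is None else Rt
    rv=Ro.from_matrix(R.T@Rt).as_rotvec()/n; w=path if path is not None else [p+(np.array(target)-p)*(k+1)/n for k in range(n)]
    for k in range(len(w)):
        d=R.T@(w[k]-p)/.04; print('rot',(np.degrees(rv)/8).round(2),'pos',d.round(3)); p=w[k]; R=R@Ro.from_rotvec(rv).as_matrix()
def st():
    s=monitor.read_state();e=np.degrees(Ro.from_matrix(RT.T@s['tool_rot']).as_rotvec())
    print('t',round(s['clock'],2),'p',s['ee_pos'].round(4),'roterr(tool,deg)',e.round(2),'F',s['ft_force'].round(1),'w',round(s['gripper_width'],3),'q',s['q'].round(2));return s
E
python3 - <<'E'
from h import *
T=cam('top')
P=onz(T,[(u/8+350-.44,v/8+180-.44) for u,v in((85,148),(395,85),(475,437),(160,500))],.024);print(P.round(4),P.mean(0))
print([np.linalg.norm(P[i]-P[i-1]) for i in range(4)],np.degrees(np.arctan2(*(P[0]-P[3])[[1,0]])))
S=cam('side')
P=onz(S,[(u/8+275-.44,v/8+110-.44) for u,v in((97,88),(435,103),(430,287),(85,275))],.024);print(P.round(4),P.mean(0))
# inner floor height check: rim corner two views
for a,b in [((85,148),(85,275)),((395,85),(97,88)),((475,437),(435,103)),((160,500),(430,287))]:
    print(tri(T,(a[0]/8+350-.44,a[1]/8+180-.44),S,(b[0]/8+275-.44,b[1]/8+110-.44)))
rows(a2w(.0,.075,.31),RT,n=20)
E
```

```text
[[ 0.5528 -0.2884  0.024 ]
 [ 0.573  -0.4054  0.024 ]
 [ 0.4425 -0.4277  0.024 ]
 [ 0.4232 -0.3097  0.024 ]] [ 0.49786064 -0.3578131   0.024     ]
[np.float64(0.1313527644723069), np.float64(0.11874134158425298), np.float64(0.13238513384424147), np.float64(0.11952271023509506)] 9.33823852653622
[[ 0.5754 -0.4004  0.024 ]
 [ 0.441  -0.4273  0.024 ]
 [ 0.4241 -0.3161  0.024 ]
 [ 0.5538 -0.2874  0.024 ]] [ 0.49858858 -0.35780078  0.024     ]
(array([ 0.55343184, -0.2885656 ,  0.02304036]), np.float64(0.0011271973809526457))
(array([ 0.57501061, -0.40710776,  0.01877813]), np.float64(0.0034057448732119316))
(array([ 0.44175228, -0.42816418,  0.02317891]), np.float64(0.0013400160450204284))
(array([ 0.42361232, -0.30754212,  0.03148409]), np.float64(0.0001950322368834789))
rot [-0.   -0.   -0.52] pos [ 0.612 -0.68  -0.098]
rot [-0.   -0.   -0.52] pos [ 0.659 -0.634 -0.098]
rot [-0.   -0.   -0.52] pos [ 0.703 -0.585 -0.098]
rot [-0.   -0.   -0.52] pos [ 0.744 -0.533 -0.098]
rot [-0.   -0.   -0.52] pos [ 0.78  -0.478 -0.098]
rot [-0.   -0.   -0.52] pos [ 0.812 -0.421 -0.098]
rot [-0.   -0.   -0.52] pos [ 0.84  -0.361 -0.099]
rot [-0.   -0.   -0.52] pos [ 0.864 -0.3   -0.099]
rot [-0.   -0.   -0.52] pos [ 0.883 -0.237 -0.099]
rot [-0.   -0.   -0.52] pos [ 0.898 -0.173 -0.099]
rot [-0.   -0.   -0.52] pos [ 0.908 -0.108 -0.099]
rot [-0.   -0.   -0.52] pos [ 0.914 -0.042 -0.099]
rot [-0.   -0.   -0.52] pos [ 0.914  0.024 -0.099]
rot [-0.   -0.   -0.52] pos [ 0.91   0.09  -0.099]
rot [-0.   -0.   -0.52] pos [ 0.901  0.155 -0.099]
rot [-0.   -0.   -0.52] pos [ 0.888  0.219 -0.099]
rot [-0.   -0.   -0.52] pos [ 0.87   0.283 -0.099]
rot [-0.   -0.   -0.52] pos [ 0.847  0.344 -0.099]
rot [-0.   -0.   -0.52] pos [ 0.82   0.405 -0.099]
rot [-0.   -0.   -0.52] pos [ 0.789  0.462 -0.099]
```

Request:
{"method": "move_arm", "body": {
  "plan": [
    {"delta_rot": [0, 0, -0.5], "delta_pos": [0.61, -0.68, -0.2], "jaw": 85},
    {"delta_rot": [0, 0, -0.5], "delta_pos": [0.66, -0.63, -0.2], "jaw": 85},
    {"delta_rot": [0, 0, -0.5], "delta_pos": [0.7, -0.58, -0.2], "jaw": 85},
    {"delta_rot": [0, 0, -0.5], "delta_pos": [0.74, -0.53, -0.2], "jaw": 85},
    {"delta_rot": [0, 0, -0.5], "delta_pos": [0.78, -0.48, -0.2], "jaw": 85},
    {"delta_rot": [0, 0, -0.5], "delta_pos": [0.81, -0.42, -0.2], "jaw": 85},
    {"delta_rot": [0, 0, -0.5], "delta_pos": [0.84, -0.36, -0.2], "jaw": 85},
    {"delta_rot": [0, 0, -0.5], "delta_pos": [0.86, -0.3, -0.2], "jaw": 85}
  ]
}}

```text
clock: 0.95
ee_pos: [0.2928, -0.2784, 0.2926]
tool_rot: [[0.646, 0.764, -0.002], [0.764, -0.645, 0.008], [0.005, -0.007, -1.0]]
ft_force: [1.0, -1.1, 0.0]
gripper_width: 0.992
```

Run:
```python
from h import *
st();rows(a2w(.0,.075,.31),RT,n=16)
```

```text
t 0.95 p [ 0.2928 -0.2784  0.2926] roterr(tool,deg) [ 0.26  0.42 49.7 ] F [ 1.  -1.1  0. ] w 0.992 q [-0.94 -0.02  1.7   0.    1.46 -0.23]
rot [-0.   -0.   -0.39] pos [ 0.654 -0.175 -0.023]
rot [-0.   -0.   -0.39] pos [ 0.663 -0.14  -0.023]
rot [-0.   -0.   -0.39] pos [ 0.669 -0.104 -0.024]
rot [-0.   -0.   -0.39] pos [ 0.674 -0.067 -0.024]
rot [-0.   -0.   -0.39] pos [ 0.677 -0.031 -0.024]
rot [-0.   -0.   -0.39] pos [ 0.677  0.006 -0.025]
rot [-0.   -0.   -0.39] pos [ 0.676  0.043 -0.025]
rot [-0.   -0.   -0.39] pos [ 0.673  0.079 -0.025]
rot [-0.   -0.   -0.39] pos [ 0.667  0.116 -0.025]
rot [-0.   -0.   -0.39] pos [ 0.66   0.152 -0.026]
rot [-0.   -0.   -0.39] pos [ 0.651  0.187 -0.026]
rot [-0.   -0.   -0.39] pos [ 0.64   0.222 -0.026]
rot [-0.   -0.   -0.39] pos [ 0.627  0.257 -0.026]
rot [-0.   -0.   -0.39] pos [ 0.612  0.29  -0.027]
rot [-0.   -0.   -0.39] pos [ 0.595  0.323 -0.027]
rot [-0.   -0.   -0.39] pos [ 0.577  0.355 -0.027]
```

Request:
{"method": "move_arm", "body": {
  "plan": [
    {"delta_rot": [0, 0, -0.6], "delta_pos": [0.93, -0.2, 0], "jaw": 85},
    {"delta_rot": [0, 0, -0.6], "delta_pos": [0.94, -0.12, 0], "jaw": 85},
    {"delta_rot": [0, 0, -0.6], "delta_pos": [0.95, -0.05, 0], "jaw": 85},
    {"delta_rot": [0, 0, -0.6], "delta_pos": [0.95, 0.03, 0], "jaw": 85},
    {"delta_rot": [0, 0, -0.6], "delta_pos": [0.95, 0.1, 0], "jaw": 85},
    {"delta_rot": [0, 0, -0.6], "delta_pos": [0.94, 0.18, 0], "jaw": 85},
    {"delta_rot": [0, 0, -0.6], "delta_pos": [0.92, 0.26, 0], "jaw": 85},
    {"delta_rot": [0, 0, -0.6], "delta_pos": [0.9, 0.32, 0], "jaw": 85}
  ]
}}

```text
clock: 1.75
ee_pos: [0.4325, 0.006, 0.2953]
tool_rot: [[0.005, 1.0, 0.001], [1.0, -0.005, 0.005], [0.005, 0.001, -1.0]]
ft_force: [-0.5, -1.2, 0.3]
gripper_width: 0.996
```

Run:
```python
from h import *
st();s,im=snap('wrist','w1');rows(a2w(.0,.075,.31),RT,n=8)
C=cam('wrist',s);print(proj(C,[[.4996,.1256,.179],a2w(-.06,.045,.169),a2w(-.06,-.045,.169)]))
```

```text
t 1.75 p [0.4325 0.006  0.2953] roterr(tool,deg) [-0.1   0.27  9.8 ] F [-0.5 -1.2  0.3] w 0.996 q [-0.15  0.02  1.66  0.    1.46 -0.15]
rot [ 0.   -0.01 -0.15] pos [ 0.319  0.134 -0.042]
rot [ 0.   -0.01 -0.15] pos [ 0.317  0.14  -0.042]
rot [ 0.   -0.01 -0.15] pos [ 0.314  0.147 -0.043]
rot [ 0.   -0.01 -0.15] pos [ 0.31   0.153 -0.043]
rot [ 0.   -0.01 -0.15] pos [ 0.307  0.159 -0.044]
rot [ 0.   -0.01 -0.15] pos [ 0.304  0.165 -0.045]
rot [ 0.   -0.01 -0.15] pos [ 0.3    0.172 -0.045]
rot [ 0.   -0.01 -0.15] pos [ 0.296  0.178 -0.046]
[[324.1447421   52.80251771]
 [236.1745216  115.68815337]
 [251.96355021 205.73079489]]
```

View pics/w1.png

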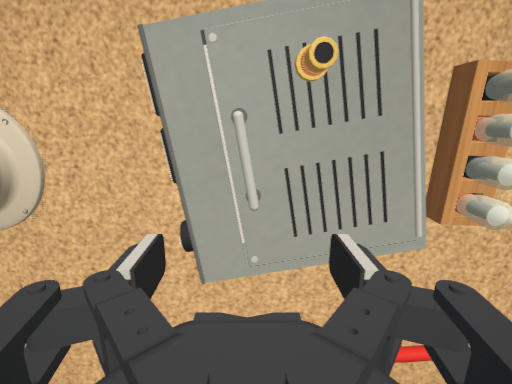

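The wrist view shows the plug top at about (324,52) and the bar from (239,116) to (254,206). Both are within 3 px of what my estimates predict. Next I move above the plug.

Run:
```python
from h import *
rows([.4996,.1256,.245],RT,n=8)
```

```text
rot [ 0.   -0.01 -0.15] pos [0.354 0.202 0.162]
rot [ 0.   -0.01 -0.15] pos [0.35  0.21  0.161]
rot [ 0.   -0.01 -0.15] pos [0.346 0.217 0.161]
rot [ 0.   -0.01 -0.15] pos [0.342 0.224 0.16 ]
rot [ 0.   -0.01 -0.15] pos [0.337 0.231 0.159]
rot [ 0.   -0.01 -0.15] pos [0.333 0.238 0.159]
rot [ 0.   -0.01 -0.15] pos [0.328 0.245 0.158]
rot [ 0.   -0.01 -0.15] pos [0.323 0.252 0.158]
```

Request:
{"method": "move_arm", "body": {
  "plan": [
    {"delta_rot": [0, 0, -0.16], "delta_pos": [0.36, 0.21, 0.16], "jaw": 70},
    {"delta_rot": [0, 0, -0.16], "delta_pos": [0.36, 0.22, 0.16], "jaw": 70},
    {"delta_rot": [0, 0, -0.16], "delta_pos": [0.35, 0.22, 0.16], "jaw": 70},
    {"delta_rot": [0, 0, -0.16], "delta_pos": [0.35, 0.23, 0.16], "jaw": 70},
    {"delta_rot": [0, 0, -0.16], "delta_pos": [0.34, 0.24, 0.16], "jaw": 70},
    {"delta_rot": [0, 0, -0.16], "delta_pos": [0.33, 0.24, 0.16], "jaw": 70},
    {"delta_rot": [0, -0.03, -0.16], "delta_pos": [0.33, 0.25, 0.16], "jaw": 70},
    {"delta_rot": [0, -0.03, -0.16], "delta_pos": [0.3, 0.24, 0.16], "jaw": 70}
  ]
}}

```text
clock: 2.6
ee_pos: [0.5004, 0.1324, 0.2424]
tool_rot: [[-0.189, 0.982, 0.003], [0.982, 0.189, 0.002], [0.001, 0.003, -1.0]]
ft_force: [0.3, -0.9, 0.1]
gripper_width: 0.82
```

Run:
```python
from h import *
st();s,im=snap('wrist','w2');rows([.4996,.1256,.145],RT,n=4)
C=cam('wrist',s);print(proj(C,[[.4996,.1256,.179],a2w(-.06,.045,.169),a2w(-.06,-.045,.169)]))
```

```text
t 2.6 p [0.5004 0.1324 0.2424] roterr(tool,deg) [-0.17  0.09 -1.4 ] F [ 0.3 -0.9  0.1] w 0.82 q [ 0.12  0.18  1.61  0.    1.35 -0.07]
rot [ 0.   -0.01  0.05] pos [-0.055 -0.022  0.601]
rot [ 0.   -0.01  0.05] pos [-0.054 -0.021  0.601]
rot [ 0.   -0.01  0.05] pos [-0.054 -0.02   0.601]
rot [ 0.   -0.01  0.05] pos [-0.053 -0.019  0.601]
[[243.95045147 212.50960547]
 [145.02338619 248.5843012 ]
 [151.73344276 335.98318621]]
```

View pics/w2.png

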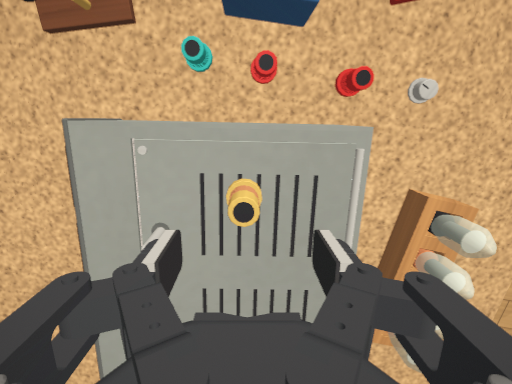

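The plug's hole is at (244,212), as predicted. I descend and close.

Request:
{"method": "move_arm", "body": {
  "plan": [
    {"delta_rot": [0, 0, 0.1], "delta_pos": [-0.07, -0.03, 0.5], "jaw": 70},
    {"delta_rot": [0, 0, 0.1], "delta_pos": [-0.06, -0.02, 0.6], "jaw": 70},
    {"delta_rot": [0, 0, 0], "delta_pos": [-0.05, -0.02, 0.6], "jaw": 70},
    {"delta_rot": [0, 0, 0], "delta_pos": [-0.03, -0.01, 0.45], "jaw": 70},
    {"delta_rot": [0, 0, 0], "delta_pos": [0, 0, 0.2], "jaw": 70},
    {"delta_rot": [0, 0, 0], "delta_pos": [0, 0, 0], "jaw": 50},
    {"delta_rot": [0, 0, 0], "delta_pos": [0, 0, 0], "jaw": 30},
    {"delta_rot": [0, 0, 0], "delta_pos": [0, 0, 0], "jaw": 30}
  ]
}}

```text
clock: 3.45
ee_pos: [0.5011, 0.1256, 0.1451]
tool_rot: [[-0.164, 0.987, 0.004], [0.987, 0.164, 0.003], [0.002, 0.004, -1.0]]
ft_force: [-1.2, 0.3, 0.1]
gripper_width: 0.354
```

Run:
```python
from h import *
st();rows([.4996,.1256,.145],RT,n=1)
```

```text
t 3.45 p [0.5011 0.1256 0.1451] roterr(tool,deg) [-0.25  0.12  0.08] F [-1.2  0.3  0.1] w 0.354 q [ 0.11  0.25  1.77  0.    1.12 -0.06]
rot [ 0.03 -0.02 -0.01] pos [ 0.006 -0.037  0.001]
```

Request:
{"method": "move_arm", "body": {
  "plan": [
    {"delta_rot": [0, 0, 0], "delta_pos": [0, -0.03, 0], "jaw": 28},
    {"delta_rot": [0, 0, 0], "delta_pos": [0, 0, 0], "jaw": 20},
    {"delta_rot": [0, 0, 0], "delta_pos": [0, 0, 0], "jaw": 20},
    {"delta_rot": [0, 0, 0], "delta_pos": [0, 0, 0], "jaw": 20},
    {"delta_rot": [0, 0, 0], "delta_pos": [0, 0, -0.2], "jaw": 20},
    {"delta_rot": [0, 0, 0], "delta_pos": [0, 0, -0.5], "jaw": 20},
    {"delta_rot": [0, 0, 0], "delta_pos": [0, 0, -0.8], "jaw": 20},
    {"delta_rot": [0, 0, 0], "delta_pos": [0, 0, -0.8], "jaw": 20}
  ]
}}

```text
clock: 4.25
ee_pos: [0.4969, 0.125, 0.2384]
tool_rot: [[-0.164, 0.986, -0.004], [0.986, 0.164, 0.002], [0.003, -0.003, -1.0]]
ft_force: [-1.0, 1.0, -1.1]
gripper_width: 0.285
```

Run:
```python
from h import *
st();snap('wrist','w3');rows([.498,-.358,.25],RT,n=16)
```

```text
t 4.25 p [0.4969 0.125  0.2384] roterr(tool,deg) [0.19 0.15 0.07] F [-1.   1.  -1.1] w 0.285 q [ 0.11  0.18  1.62  0.    1.35 -0.06]
rot [ 0. -0. -0.] pos [-0.744 -0.127 -0.011]
rot [ 0. -0. -0.] pos [-0.744 -0.127 -0.011]
rot [ 0. -0. -0.] pos [-0.744 -0.127 -0.011]
rot [ 0. -0. -0.] pos [-0.744 -0.127 -0.011]
rot [ 0. -0. -0.] pos [-0.744 -0.127 -0.011]
rot [ 0. -0. -0.] pos [-0.744 -0.127 -0.011]
rot [ 0. -0. -0.] pos [-0.744 -0.127 -0.011]
rot [ 0. -0. -0.] pos [-0.744 -0.127 -0.01 ]
rot [ 0. -0. -0.] pos [-0.744 -0.127 -0.01 ]
rot [ 0. -0. -0.] pos [-0.744 -0.127 -0.01 ]
rot [ 0. -0. -0.] pos [-0.744 -0.128 -0.01 ]
rot [ 0. -0. -0.] pos [-0.744 -0.128 -0.01 ]
rot [ 0. -0. -0.] pos [-0.744 -0.128 -0.01 ]
rot [ 0. -0. -0.] pos [-0.744 -0.128 -0.009]
rot [ 0. -0. -0.] pos [-0.744 -0.128 -0.009]
rot [ 0. -0. -0.] pos [-0.744 -0.128 -0.009]
```

View pics/w3.png

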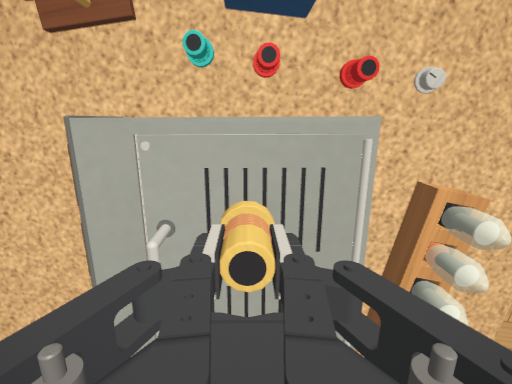

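The plug is held upright between the pads. I carry it to the tray.

Request:
{"method": "move_arm", "body": {
  "plan": [
    {"delta_rot": [0, 0, 0], "delta_pos": [-0.8, -0.13, 0], "jaw": 20},
    {"delta_rot": [0, 0, 0], "delta_pos": [-0.9, -0.15, 0], "jaw": 20},
    {"delta_rot": [0, 0, 0], "delta_pos": [-0.9, -0.15, 0], "jaw": 20},
    {"delta_rot": [0, 0, 0], "delta_pos": [-0.9, -0.15, 0], "jaw": 20},
    {"delta_rot": [0, 0, 0], "delta_pos": [-0.9, -0.15, 0], "jaw": 20},
    {"delta_rot": [0, 0, 0], "delta_pos": [-0.9, -0.15, 0], "jaw": 20},
    {"delta_rot": [0, 0, 0], "delta_pos": [-0.9, -0.15, 0], "jaw": 20},
    {"delta_rot": [0, 0, 0], "delta_pos": [-0.9, -0.15, 0], "jaw": 20}
  ]
}}

```text
clock: 5.1
ee_pos: [0.504, -0.1676, 0.2506]
tool_rot: [[-0.174, 0.984, 0.022], [0.985, 0.174, 0.005], [0.001, 0.023, -1.0]]
ft_force: [0.7, -0.3, -2.0]
gripper_width: 0.283
```

Run:
```python
from h import *
st();rows([.498,-.358,.09],RT,n=8)
```

```text
t 5.1 p [ 0.504  -0.1676  0.2506] roterr(tool,deg) [-1.3   0.05 -0.52] F [ 0.7 -0.3 -2. ] w 0.283 q [-0.46  0.19  1.58  0.01  1.36 -0.64]
rot [ 0.02 -0.    0.01] pos [-0.583 -0.133  0.498]
rot [ 0.02 -0.    0.01] pos [-0.583 -0.131  0.499]
rot [ 0.02 -0.    0.01] pos [-0.583 -0.129  0.499]
rot [ 0.02 -0.    0.01] pos [-0.583 -0.127  0.5  ]
rot [ 0.02 -0.    0.01] pos [-0.583 -0.125  0.5  ]
rot [ 0.02 -0.    0.01] pos [-0.583 -0.123  0.501]
rot [ 0.02 -0.    0.01] pos [-0.584 -0.121  0.501]
rot [ 0.02 -0.    0.01] pos [-0.584 -0.119  0.501]
```

Request:
{"method": "move_arm", "body": {
  "plan": [
    {"delta_rot": [0.04, 0, 0.01], "delta_pos": [-0.7, -0.14, 0.2], "jaw": 20},
    {"delta_rot": [0.04, 0, 0.01], "delta_pos": [-0.7, -0.14, 0.4], "jaw": 20},
    {"delta_rot": [0.02, 0, 0.01], "delta_pos": [-0.7, -0.13, 0.5], "jaw": 20},
    {"delta_rot": [0.02, 0, 0.01], "delta_pos": [-0.7, -0.13, 0.6], "jaw": 20},
    {"delta_rot": [0.02, 0, 0.01], "delta_pos": [-0.7, -0.13, 0.6], "jaw": 20},
    {"delta_rot": [0.02, 0, 0.01], "delta_pos": [-0.6, -0.12, 0.6], "jaw": 20},
    {"delta_rot": [0, 0, 0], "delta_pos": [-0.4, -0.1, 0.6], "jaw": 20},
    {"delta_rot": [0, 0, 0], "delta_pos": [-0.2, -0.1, 0.3], "jaw": 20}
  ]
}}

```text
clock: 5.9
ee_pos: [0.5008, -0.3751, 0.0994]
tool_rot: [[-0.16, 0.987, 0.011], [0.987, 0.16, -0.008], [-0.01, 0.01, -1.0]]
ft_force: [0.4, -0.1, -0.9]
gripper_width: 0.285
```

Run:
```python
from h import *
st();snap('wrist','w4');snap('side','s4');rows([.498,-.358,.022],RT,n=4)
im=cv2.imread('pics/s4.png')[80:200,230:390];cv2.imwrite('pics/s4c.png',cv2.resize(im,None,fx=4,fy=4))
```

```text
t 5.9 p [ 0.5008 -0.3751  0.0994] roterr(tool,deg) [-0.57 -0.56  0.28] F [ 0.4 -0.1 -0.9] w 0.285 q [-0.76  0.44  1.6   0.    1.09 -0.92]
rot [ 0.02  0.02 -0.01] pos [ 0.108 -0.003  0.484]
rot [ 0.02  0.02 -0.01] pos [ 0.107 -0.001  0.485]
rot [ 0.02  0.02 -0.01] pos [ 0.106 -0.     0.485]
rot [ 0.02  0.02 -0.01] pos [0.105 0.001 0.485]
```

View pics/w4.png

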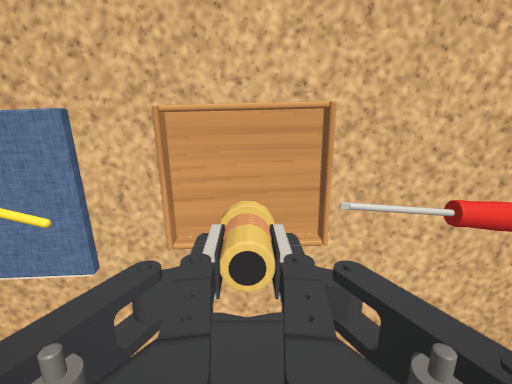

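View pics/s4c.png

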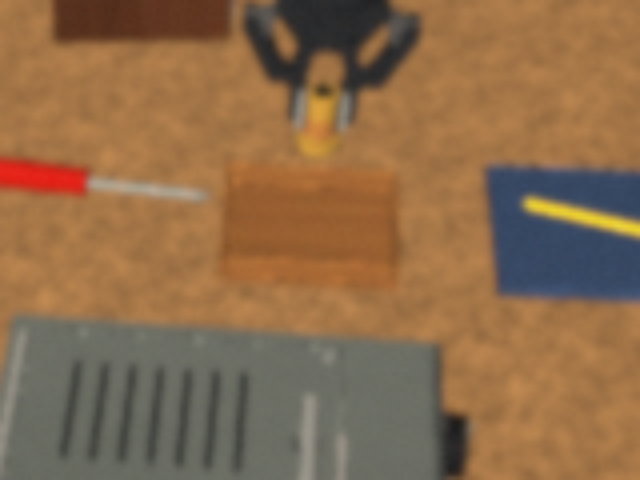

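Run:
```python
from h import *
s=monitor.read_state();C=cam('wrist',s)
P=onz(C,[(157,107),(333,104),(325,243),(168,247)],.024);print(P.round(4),P.mean(0).round(4))
```

```text
[[ 0.4228 -0.3134  0.024 ]
 [ 0.5532 -0.29    0.024 ]
 [ 0.5742 -0.4027  0.024 ]
 [ 0.4407 -0.4276  0.024 ]] [ 0.4977 -0.3584  0.024 ]
```

The wrist view puts the tray centre at (0.498, -0.358), which agrees with the top and side views. I lower the plug into it.

Request:
{"method": "move_arm", "body": {
  "plan": [
    {"delta_rot": [0.03, 0.03, 0], "delta_pos": [0.2, 0, 0.1], "jaw": 20},
    {"delta_rot": [0.03, 0.03, 0], "delta_pos": [0.2, 0, 0.3], "jaw": 20},
    {"delta_rot": [0.02, 0.02, 0], "delta_pos": [0.05, 0, 0.4], "jaw": 20},
    {"delta_rot": [0, 0, 0], "delta_pos": [0, 0, 0.4], "jaw": 20},
    {"delta_rot": [0, 0, 0], "delta_pos": [0, 0, 0.3], "jaw": 20},
    {"delta_rot": [0, 0, 0], "delta_pos": [0, 0, 0.15], "jaw": 20},
    {"delta_rot": [0, 0, 0], "delta_pos": [0, 0, 0], "jaw": 20},
    {"delta_rot": [0, 0, 0], "delta_pos": [0, 0, 0], "jaw": 20}
  ]
}}

```text
clock: 6.8
ee_pos: [0.5012, -0.3484, 0.0369]
tool_rot: [[-0.166, 0.986, 0.004], [0.986, 0.166, -0.0], [-0.001, 0.004, -1.0]]
ft_force: [0.5, -0.4, -0.4]
gripper_width: 0.29
```

Run:
```python
from h import *
st();rows([.498,-.358,.021],RT,n=2)
```

```text
t 6.8 p [ 0.5012 -0.3484  0.0369] roterr(tool,deg) [-0.24 -0.05 -0.05] F [ 0.5 -0.4 -0.4] w 0.29 q [-0.72  0.49  1.7   0.    0.95 -0.89]
rot [0.02 0.   0.  ] pos [-0.111 -0.06   0.198]
rot [0.02 0.   0.  ] pos [-0.111 -0.059  0.198]
```

Request:
{"method": "move_arm", "body": {
  "plan": [
    {"delta_rot": [0.02, 0, 0], "delta_pos": [-0.1, -0.05, 0.1], "jaw": 20},
    {"delta_rot": [0.02, 0, 0], "delta_pos": [-0.1, -0.05, 0.12], "jaw": 20},
    {"delta_rot": [0, 0, 0], "delta_pos": [0, 0, 0.1], "jaw": 20},
    {"delta_rot": [0, 0, 0], "delta_pos": [0, 0, 0.04], "jaw": 20},
    {"delta_rot": [0, 0, 0], "delta_pos": [0, 0, 0.02], "jaw": 20},
    {"delta_rot": [0, 0, 0], "delta_pos": [0, 0, 0], "jaw": 20},
    {"delta_rot": [0, 0, 0], "delta_pos": [0, 0, 0], "jaw": 20},
    {"delta_rot": [0, 0, 0], "delta_pos": [0, 0, 0], "jaw": 20}
  ]
}}

```text
clock: 7.6
ee_pos: [0.4994, -0.3594, 0.0225]
tool_rot: [[-0.165, 0.986, 0.002], [0.986, 0.165, -0.004], [-0.004, 0.001, -1.0]]
ft_force: [-0.4, 0.1, -0.9]
gripper_width: 0.285
```

Run:
```python
from h import *
st();rows([.498,-.358,.021],RT,n=1)
```

```text
t 7.6 p [ 0.4994 -0.3594  0.0225] roterr(tool,deg) [-0.05 -0.24  0.01] F [-0.4  0.1 -0.9] w 0.285 q [-0.74  0.51  1.7  -0.    0.93 -0.9 ]
rot [ 0.01  0.03 -0.  ] pos [ 0.042 -0.03   0.037]
```

Request:
{"method": "move_arm", "body": {
  "plan": [
    {"delta_rot": [0, 0.02, 0], "delta_pos": [0, 0, 0.03], "jaw": 20},
    {"delta_rot": [0, 0, 0], "delta_pos": [0, 0, 0.03], "jaw": 20},
    {"delta_rot": [0, 0, 0], "delta_pos": [0, 0, 0.02], "jaw": 20},
    {"delta_rot": [0, 0, 0], "delta_pos": [0, 0, 0.02], "jaw": 20},
    {"delta_rot": [0, 0, 0], "delta_pos": [0, 0, 0], "jaw": 20},
    {"delta_rot": [0, 0, 0], "delta_pos": [0, 0, 0], "jaw": 20},
    {"delta_rot": [0, 0, 0], "delta_pos": [0, 0, 0], "jaw": 20},
    {"delta_rot": [0, 0, 0], "delta_pos": [0, 0, 0], "jaw": 20}
  ]
}}

```text
clock: 8.4
ee_pos: [0.4997, -0.3597, 0.0224]
tool_rot: [[-0.166, 0.986, 0.002], [0.986, 0.166, -0.003], [-0.003, 0.002, -1.0]]
ft_force: [-0.2, 0.5, 2.5]
gripper_width: 0.288
```

There is now about 3 N of contact and z has stopped falling, so the plug stands on the tray floor. I release it and rise.

Request:
{"method": "move_arm", "body": {
  "plan": [
    {"delta_rot": [0, 0, 0], "delta_pos": [0, 0, 0], "jaw": 32},
    {"delta_rot": [0, 0, 0], "delta_pos": [0, 0, 0], "jaw": 45},
    {"delta_rot": [0, 0, 0], "delta_pos": [0, 0, 0], "jaw": 50},
    {"delta_rot": [0, 0, 0], "delta_pos": [0, 0, -0.3], "jaw": 50},
    {"delta_rot": [0, 0, 0], "delta_pos": [0, 0, -0.7], "jaw": 50},
    {"delta_rot": [0, 0, 0], "delta_pos": [0, 0, -1], "jaw": 50},
    {"delta_rot": [0, 0, 0], "delta_pos": [0, 0, -1], "jaw": 50},
    {"delta_rot": [0, 0, 0], "delta_pos": [0, 0, -1], "jaw": 50}
  ]
}}

```text
clock: 9.2
ee_pos: [0.4965, -0.3568, 0.1823]
tool_rot: [[-0.166, 0.986, -0.008], [0.986, 0.166, 0.007], [0.009, -0.007, -1.0]]
ft_force: [0.7, -0.9, 0.4]
gripper_width: 0.584
```

Run:
```python
from h import *
st();snap('wrist','w5');snap('side','s5')
im=cv2.imread('pics/s5.png')[80:200,230:390];cv2.imwrite('pics/s5c.png',cv2.resize(im,None,fx=4,fy=4))
rows(a2w(-.06,0,.26),RT,n=12)
```

```text
t 9.2 p [ 0.4965 -0.3568  0.1823] roterr(tool,deg) [ 0.41  0.49 -0.03] F [ 0.7 -0.9  0.4] w 0.584 q [-0.74  0.37  1.49 -0.    1.29 -0.9 ]
rot [0. 0. 0.] pos [ 0.824 -0.008 -0.152]
rot [0. 0. 0.] pos [ 0.824 -0.008 -0.152]
rot [0. 0. 0.] pos [ 0.824 -0.008 -0.152]
rot [0. 0. 0.] pos [ 0.824 -0.008 -0.152]
rot [0. 0. 0.] pos [ 0.824 -0.008 -0.152]
rot [0. 0. 0.] pos [ 0.824 -0.008 -0.151]
rot [0. 0. 0.] pos [ 0.824 -0.008 -0.151]
rot [0. 0. 0.] pos [ 0.824 -0.008 -0.151]
rot [0. 0. 0.] pos [ 0.824 -0.008 -0.151]
rot [0. 0. 0.] pos [ 0.824 -0.008 -0.151]
rot [0. 0. 0.] pos [ 0.824 -0.009 -0.15 ]
rot [0. 0. 0.] pos [ 0.824 -0.009 -0.15 ]
```

View pics/w5.png

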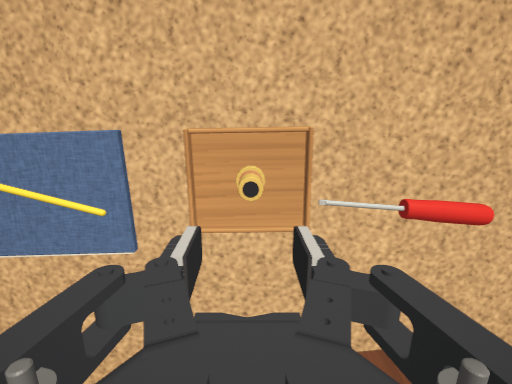

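View pics/s5c.png

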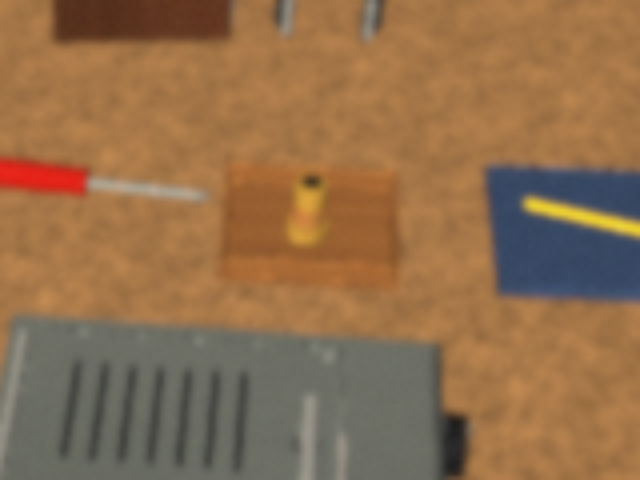

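The plug stands upright near the tray centre: wrist view (250,188), and upright in the side crop too. I move on to the handle.

Request:
{"method": "move_arm", "body": {
  "plan": [
    {"delta_rot": [-0.02, -0.02, 0], "delta_pos": [0.95, 0, -0.3], "jaw": 50},
    {"delta_rot": [-0.02, -0.02, 0], "delta_pos": [0.95, 0, -0.3], "jaw": 50},
    {"delta_rot": [0, 0, 0], "delta_pos": [0.95, 0, -0.3], "jaw": 50},
    {"delta_rot": [0, 0, 0], "delta_pos": [0.95, 0, -0.3], "jaw": 50},
    {"delta_rot": [0, 0, 0], "delta_pos": [0.95, 0, -0.3], "jaw": 50},
    {"delta_rot": [0, 0, 0], "delta_pos": [0.95, 0, -0.3], "jaw": 50},
    {"delta_rot": [0, 0, 0], "delta_pos": [0.95, 0, -0.1], "jaw": 50},
    {"delta_rot": [0, 0, 0], "delta_pos": [0.8, 0, 0], "jaw": 50}
  ]
}}

```text
clock: 10.1
ee_pos: [0.449, -0.0595, 0.2668]
tool_rot: [[-0.157, 0.987, 0.017], [0.987, 0.157, -0.011], [-0.014, 0.015, -1.0]]
ft_force: [0.3, -0.3, 0.8]
gripper_width: 0.587
```

Run:
```python
from h import *
st();s,_=snap('wrist','w6');rows(a2w(-.06,0,.22),RT,n=8)
C=cam('wrist',s);print(proj(C,[a2w(-.06,.045,.169),a2w(-.06,-.045,.169)]))
```

```text
t 10.1 p [ 0.449  -0.0595  0.2668] roterr(tool,deg) [-0.88 -0.8   0.45] F [ 0.3 -0.3  0.8] w 0.587 q [-0.28  0.06  1.69 -0.01  1.37 -0.44]
rot [ 0.01  0.01 -0.  ] pos [ 0.27  -0.012  0.144]
rot [ 0.01  0.01 -0.  ] pos [ 0.27  -0.011  0.144]
rot [ 0.01  0.01 -0.  ] pos [ 0.27  -0.011  0.144]
rot [ 0.01  0.01 -0.  ] pos [ 0.27  -0.01   0.145]
rot [ 0.01  0.01 -0.  ] pos [ 0.27  -0.01   0.145]
rot [ 0.01  0.01 -0.  ] pos [ 0.27  -0.01   0.145]
rot [ 0.01  0.01 -0.  ] pos [ 0.27  -0.009  0.145]
rot [ 0.01  0.01 -0.  ] pos [ 0.27  -0.009  0.146]
[[238.97098517  20.53300588]
 [240.54941136 139.75694273]]
```

View pics/w6.png

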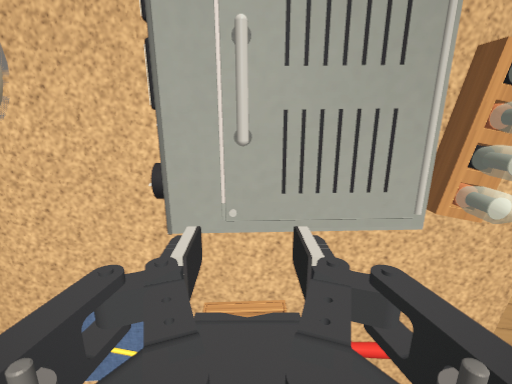

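Run:
```python
from h import *
s6=dict(ee_pos=np.array([.449,-.0595,.2668]),tool_rot=monitor.read_state()['tool_rot'])
R1=Ro.from_matrix(RT)*Ro.from_rotvec(np.radians([-.1,.27,9.8]))
s1=dict(ee_pos=np.array([.4325,.006,.2953]),tool_rot=R1.as_matrix())
C1=cam('wrist',s1);C6=cam('wrist',s6);S=cam('side')
def bar(f,x0,x1,y0,y1):
    im=cv2.cvtColor(cv2.imread(f'pics/{f}.png'),cv2.COLOR_BGR2GRAY)[y0:y1,x0:x1]
    m=(im>140).astype(np.uint8);n,l,st_,c=cv2.connectedComponentsWithStats(m);k=1+np.argmax(st_[1:,4])
    r=cv2.minAreaRect(np.argwhere(l==k)[:,::-1].astype(np.float32));b=cv2.boxPoints(r)+[x0,y0];b=b[np.argsort(b[:,1])]
    return b[:2].mean(0),b[2:].mean(0),r[1]
b1=bar('w1',222,275,95,225);b6=bar('w6',229,262,2,160);print(b1,b6)
for a,b in((b1[0],b6[0]),(b1[1],b6[1])):
    p,e=tri(C1,a,C6,b);print(p.round(4),e)
for C,b in((C1,b1),(C6,b6)):
    P=onz(C,b[:2],.169);m=P.mean(0);d=m[:2]-AMP;print(P.round(4),'mid',m.round(4),'yaw',np.degrees(np.arctan2(*(P[0]-P[1])[[1,0]]))-90,'amp',np.cos(YAW)*d[0]+np.sin(YAW)*d[1],-np.sin(YAW)*d[0]+np.cos(YAW)*d[1])
# hinge-rear & front-left amp corners in w6
P=onz(C6,[(170,233),(424,230)],.125);print(P.round(4),'pred',a2w(-.14,-.15,.125),a2w(.14,-.15,.125))
```

```text
(array([248.,  95.]), array([248., 224.]), (129.0, 52.0)) (array([245.,   2.]), array([245., 159.]), (157.0, 32.0))
[0.4295 0.0924 0.1587] 0.009762866450007799
[ 0.4384 -0.0256  0.1935] 0.009696133376078948
[[ 0.4342  0.0925  0.169 ]
 [ 0.4338 -0.0345  0.169 ]] mid [0.434 0.029 0.169] yaw -0.20839145666171532 amp -0.05671950155206716 -0.001379613514650017
[[ 0.4252  0.0878  0.169 ]
 [ 0.4441 -0.0299  0.169 ]] mid [0.4346 0.029  0.169 ] yaw 9.118578679129214 amp -0.056080287772298856 -0.0014730222466929118
[[ 0.3765 -0.1309  0.125 ]
 [ 0.6565 -0.0837  0.125 ]] pred [ 0.37637716 -0.13134951  0.125     ] [ 0.65253713 -0.08513618  0.125     ]
```

Run:
```python
from h import *
im=cv2.cvtColor(cv2.imread('pics/w6.png'),cv2.COLOR_BGR2GRAY);print(im[80,232:256]);print(im[8:22,241],im[128:148,244])
im1=cv2.cvtColor(cv2.imread('pics/w1.png'),cv2.COLOR_BGR2GRAY);print(im1[160,236:260])
s6=dict(ee_pos=np.array([.449,-.0595,.2668]),tool_rot=monitor.read_state()['tool_rot'])
R1=Ro.from_matrix(RT)*Ro.from_rotvec(np.radians([-.1,.27,9.8]))
s1=dict(ee_pos=np.array([.4325,.006,.2953]),tool_rot=R1.as_matrix())
C1=cam('wrist',s1);C6=cam('wrist',s6)
def bar(g,x0,x1,y0,y1):
    m=(g[y0:y1,x0:x1]>165).astype(np.uint8);n,l,st_,c=cv2.connectedComponentsWithStats(m);k=1+np.argmax(st_[1:,4])
    r=cv2.minAreaRect(np.argwhere(l==k)[:,::-1].astype(np.float32));b=cv2.boxPoints(r)+[x0,y0];b=b[np.argsort(b[:,1])]
    return b[:2].mean(0),b[2:].mean(0),r[1]
b1=bar(im1,230,262,100,220);b6=bar(im,232,258,2,160);print(b1,b6)
for a,b in((b1[0],b6[0]),(b1[1],b6[1])):
    p,e=tri(C1,a,C6,b);print(p.round(4),e)
for C,b in((C1,b1),(C6,b6)):
    P=onz(C,b[:2],.169);m=P.mean(0);d=m[:2]-AMP;print('mid',m.round(4),'yaw',np.degrees(np.arctan2(*(P[0]-P[1])[[1,0]]))-90,'amp',np.cos(YAW)*d[0]+np.sin(YAW)*d[1],-np.sin(YAW)*d[0]+np.cos(YAW)*d[1])
```

```text
[158 158 158 144 135 150 165 175 185 197 200 198 196 195 192 177 161 157
 157 157 157 157 158 157]
[156 155 155 155 156 175 218 219 219 219 210 198 199 199] [197 198 197 198 199 198 198 198 198 198 198 198 197 190 175 155 129 117
 148 156]
[153 153 154 155 140 137 155 170 181 190 194 193 193 191 177 159 154 154
 154 154 154 154 154 153]
(array([237.40799809, 110.74399948]), array([255.12000275, 208.16001129]), (99.01309967041016, 8.228731155395508)) (array([241.36794734,  12.93822479]), array([244.73565006, 142.0329895 ]), (129.138671875, 10.94410228729248))
[0.4242 0.0784 0.1749] 0.00052483389893649
[ 0.4411 -0.0148  0.1765] 0.0004902844543744488
mid [0.4327 0.0307 0.169 ] yaw 9.978223722417667 amp -0.05772305225813135 0.0005073065829273825
mid [0.4326 0.0324 0.169 ] yaw 10.617084387996428 amp -0.0575556413569692 0.0022137584233032264
```

The bar's middle is at (0.4326, 0.031). Its height triangulates to about 0.172–0.176, against 0.169 in the text. I move above it, then down.

```bash
sed -i 's/^AMP=.*;YAW/AMP=np.array([.4920,.0402]);YAW/' h.py
python3 - <<'E'
from h import *
print(a2w(-.06,0,.169));rows([.4326,.031,.215],RT,n=8)
E
```

```text
[0.43282286 0.03029714 0.169     ]
rot [ 0.01  0.01 -0.  ] pos [ 0.273 -0.005  0.159]
rot [ 0.01  0.01 -0.  ] pos [ 0.273 -0.005  0.16 ]
rot [ 0.01  0.01 -0.  ] pos [ 0.273 -0.004  0.16 ]
rot [ 0.01  0.01 -0.  ] pos [ 0.273 -0.004  0.16 ]
rot [ 0.01  0.01 -0.  ] pos [ 0.273 -0.003  0.16 ]
rot [ 0.01  0.01 -0.  ] pos [ 0.272 -0.003  0.161]
rot [ 0.01  0.01 -0.  ] pos [ 0.272 -0.002  0.161]
rot [ 0.01  0.01 -0.  ] pos [ 0.272 -0.002  0.161]
```

Request:
{"method": "move_arm", "body": {
  "plan": [
    {"delta_rot": [0.03, 0.03, -0.01], "delta_pos": [0.35, 0, 0.1], "jaw": 50},
    {"delta_rot": [0.03, 0.03, -0.01], "delta_pos": [0.35, 0, 0.15], "jaw": 50},
    {"delta_rot": [0.02, 0.02, -0.01], "delta_pos": [0.35, 0, 0.2], "jaw": 50},
    {"delta_rot": [0.02, 0.02, -0.01], "delta_pos": [0.35, 0, 0.2], "jaw": 50},
    {"delta_rot": [0.01, 0.01, 0], "delta_pos": [0.35, 0, 0.2], "jaw": 50},
    {"delta_rot": [0, 0, 0], "delta_pos": [0.25, 0, 0.2], "jaw": 50},
    {"delta_rot": [0, 0, 0], "delta_pos": [0.1, 0, 0.15], "jaw": 50},
    {"delta_rot": [0, 0, 0], "delta_pos": [0, 0, 0], "jaw": 50}
  ]
}}

```text
clock: 10.95
ee_pos: [0.4316, 0.0329, 0.2165]
tool_rot: [[-0.169, 0.986, -0.001], [0.986, 0.169, 0.005], [0.005, -0.0, -1.0]]
ft_force: [-0.0, -0.0, 0.4]
gripper_width: 0.585
```

Run:
```python
from h import *
st();s,_=snap('wrist','w7');rows([.4327,.031,.150],RT,n=6)
```

```text
t 10.95 p [0.4316 0.0329 0.2165] roterr(tool,deg) [ 0.02  0.31 -0.21] F [-0.  -0.   0.4] w 0.585 q [-0.09  0.07  1.81  0.01  1.27 -0.26]
rot [ 0.   -0.01  0.  ] pos [-0.008  0.002  0.279]
rot [ 0.   -0.01  0.  ] pos [-0.008  0.002  0.279]
rot [ 0.   -0.01  0.  ] pos [-0.008  0.002  0.279]
rot [ 0.   -0.01  0.  ] pos [-0.008  0.002  0.279]
rot [ 0.   -0.01  0.  ] pos [-0.008  0.002  0.279]
rot [ 0.   -0.01  0.  ] pos [-0.007  0.002  0.279]
```

View pics/w7.png

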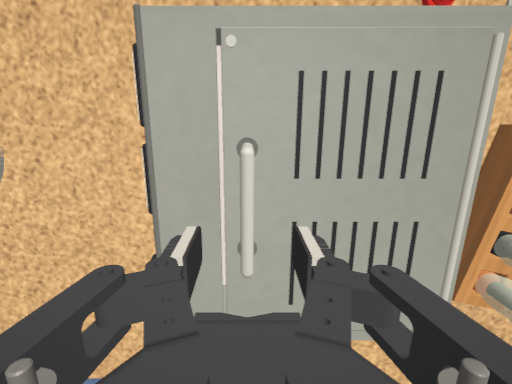

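The bar, at about column 247, is centred between the fingers and parallel to the pads. I descend.

Request:
{"method": "move_arm", "body": {
  "plan": [
    {"delta_rot": [0, 0, 0], "delta_pos": [0, 0, 0.3], "jaw": 45},
    {"delta_rot": [0, -0.02, 0], "delta_pos": [-0.02, 0, 0.4], "jaw": 45},
    {"delta_rot": [0, -0.02, 0], "delta_pos": [-0.02, 0, 0.4], "jaw": 45},
    {"delta_rot": [0, 0, 0], "delta_pos": [-0.01, 0, 0.3], "jaw": 45},
    {"delta_rot": [0, 0, 0], "delta_pos": [0, 0, 0.2], "jaw": 45},
    {"delta_rot": [0, 0, 0], "delta_pos": [0, 0, 0.03], "jaw": 35},
    {"delta_rot": [0, 0, 0], "delta_pos": [0, 0, 0], "jaw": 25},
    {"delta_rot": [0, 0, 0], "delta_pos": [0, 0, 0], "jaw": 20}
  ]
}}

```text
clock: 11.8
ee_pos: [0.4375, 0.0264, 0.1529]
tool_rot: [[-0.165, 0.986, 0.01], [0.986, 0.165, -0.004], [-0.006, 0.009, -1.0]]
ft_force: [-0.1, 0.1, 0.7]
gripper_width: 0.234
```

Run:
```python
from h import *
st();s,_=snap('wrist','w8');rows([.4327,.031,.150],RT,n=1)
```

```text
t 11.8 p [0.4375 0.0264 0.1529] roterr(tool,deg) [-0.52 -0.34  0.02] F [-0.1  0.1  0.7] w 0.234 q [-0.1   0.13  1.91 -0.    1.09 -0.26]
rot [ 0.07  0.04 -0.  ] pos [ 0.133 -0.104  0.074]
```

View pics/w8.png

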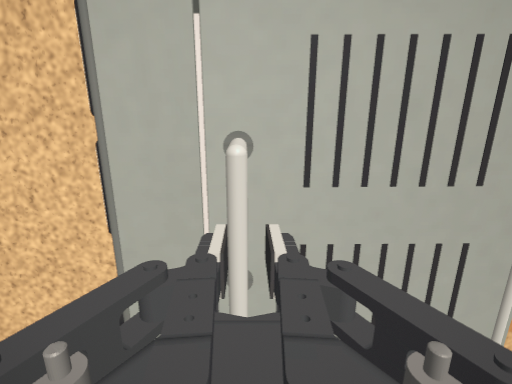

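The bar lies left of centre because the tool drifted about 5 mm. I correct that, then close.

Request:
{"method": "move_arm", "body": {
  "plan": [
    {"delta_rot": [0.03, 0.02, 0], "delta_pos": [0.06, -0.06, 0.04], "jaw": 20},
    {"delta_rot": [0.03, 0.02, 0], "delta_pos": [0.05, -0.05, 0.02], "jaw": 20},
    {"delta_rot": [0, 0, 0], "delta_pos": [0, 0, 0], "jaw": 20},
    {"delta_rot": [0, 0, 0], "delta_pos": [0, 0, 0], "jaw": 14},
    {"delta_rot": [0, 0, 0], "delta_pos": [0, 0, 0], "jaw": 14},
    {"delta_rot": [0, 0, 0], "delta_pos": [0, 0, 0], "jaw": 5},
    {"delta_rot": [0, 0, 0], "delta_pos": [0, 0, 0], "jaw": 5},
    {"delta_rot": [0, 0, 0], "delta_pos": [0, 0, 0], "jaw": 5}
  ]
}}

```text
clock: 12.65
ee_pos: [0.4318, 0.0303, 0.1518]
tool_rot: [[-0.166, 0.986, 0.001], [0.986, 0.166, -0.001], [-0.001, 0.001, -1.0]]
ft_force: [-0.2, -1.4, 1.5]
gripper_width: 0.093
```

```bash
cat >> h.py <<'E'
def arc(th0,th1,n,grip):
    # TCP waypoints: bar at th + (tcp - bar at grasp)=offset
    b=lambda t:a2w(.125-.1902*np.cos(np.radians(t+13.38)),0,.125+.1902*np.sin(np.radians(t+13.38)))
    return [grip+b(th0+(th1-th0)*(k+1)/n)-b(0) for k in range(n)]
E
python3 - <<'E'
from h import *
s=st();w=arc(0,17,8,s['ee_pos']);rows(None,RT,n=8,path=w)
E
```

```text
t 12.65 p [0.4318 0.0303 0.1518] roterr(tool,deg) [-0.06 -0.05 -0.04] F [-0.2 -1.4  1.5] w 0.093 q [-0.09  0.13  1.92 -0.    1.1  -0.26]
rot [0. 0. 0.] pos [-0.     0.044 -0.171]
rot [0. 0. 0.] pos [-0.     0.05  -0.169]
rot [0. 0. 0.] pos [-0.     0.057 -0.167]
rot [0. 0. 0.] pos [-0.     0.063 -0.165]
rot [0. 0. 0.] pos [-0.     0.069 -0.162]
rot [0. 0. 0.] pos [-0.     0.075 -0.16 ]
rot [0. 0. 0.] pos [-0.     0.081 -0.157]
rot [0. 0. 0.] pos [-0.     0.086 -0.154]
```

The grip stopped on the bar at a reading of about 8 mm. The plug showed the same 2 mm shortfall. I start lifting along the arc.

Request:
{"method": "move_arm", "body": {
  "plan": [
    {"delta_rot": [0, 0, 0], "delta_pos": [0, 0.04, -0.17], "jaw": 5},
    {"delta_rot": [0, 0, 0], "delta_pos": [0, 0.05, -0.17], "jaw": 5},
    {"delta_rot": [0, 0, 0], "delta_pos": [0, 0.06, -0.17], "jaw": 5},
    {"delta_rot": [0, 0, 0], "delta_pos": [0, 0.06, -0.17], "jaw": 5},
    {"delta_rot": [0, 0, 0], "delta_pos": [0, 0.07, -0.16], "jaw": 5},
    {"delta_rot": [0, 0, 0], "delta_pos": [0, 0.07, -0.16], "jaw": 5},
    {"delta_rot": [0, 0, 0], "delta_pos": [0, 0.08, -0.16], "jaw": 5},
    {"delta_rot": [0, 0, 0], "delta_pos": [0, 0.08, -0.15], "jaw": 5}
  ]
}}

```text
clock: 13.45
ee_pos: [0.4531, 0.034, 0.2063]
tool_rot: [[-0.166, 0.986, -0.002], [0.986, 0.166, -0.0], [-0.0, -0.002, -1.0]]
ft_force: [2.2, 0.1, -6.4]
gripper_width: 0.09
```

```bash
cat >> h.py <<'E'
G=np.array([.4318,.0303,.1518])
def ang(p):
    h=a2w(.125,0,.125)-a2w(-.06,0,.169)  # hinge rel bar at grasp
    r=p-G-h; ux=np.array([np.cos(YAW),np.sin(YAW),0]); return np.degrees(np.arctan2(r[2],-r@ux))-13.38, np.hypot(r[2],r@ux), r@np.array([-np.sin(YAW),np.cos(YAW),0])
E
python3 - <<'E'
from h import *
s=st();print(ang(s['ee_pos']),s['torque'].round(2));snap('side','s9');a=ang(s['ee_pos'])[0];w=arc(a,a+18,8,G);rows(None,RT,n=8,path=w)
im=cv2.imread('pics/s9.png')[100:300,180:400];cv2.imwrite('pics/s9c.png',cv2.resize(im,None,fx=3,fy=3))
E
```

```text
t 13.45 p [0.4531 0.034  0.2063] roterr(tool,deg) [ 0.1  -0.01 -0.03] F [ 2.2  0.1 -6.4] w 0.09 q [-0.08  0.11  1.78 -0.    1.25 -0.24]
(np.float64(17.70805703481269), np.float64(0.1908232405040672), np.float64(0.00010802551122937705)) [-0.1   0.05  0.03]
rot [-0.  0.  0.] pos [-0.003  0.099 -0.127]
rot [-0.  0.  0.] pos [-0.     0.106 -0.154]
rot [-0.  0.  0.] pos [-0.     0.112 -0.15 ]
rot [-0.  0.  0.] pos [-0.     0.117 -0.145]
rot [-0.  0.  0.] pos [-0.     0.123 -0.141]
rot [-0.  0.  0.] pos [-0.     0.128 -0.136]
rot [-0.  0.  0.] pos [-0.     0.134 -0.13 ]
rot [-0.  0.  0.] pos [-0.     0.139 -0.125]
```

View pics/s9c.png

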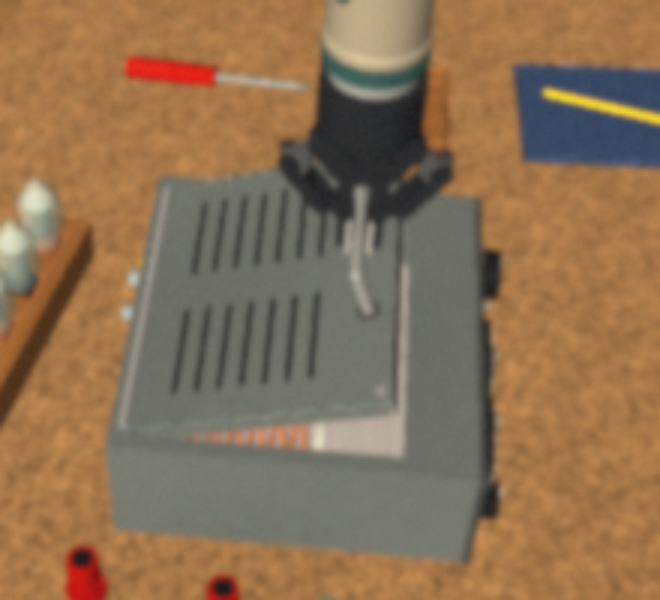

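The cover is rising with the handle and forces are low (about 6 N), so I continue.

Request:
{"method": "move_arm", "body": {
  "plan": [
    {"delta_rot": [0, 0, 0], "delta_pos": [0, 0.1, -0.13], "jaw": 5},
    {"delta_rot": [0, 0, 0], "delta_pos": [0, 0.11, -0.15], "jaw": 5},
    {"delta_rot": [0, 0, 0], "delta_pos": [0, 0.11, -0.15], "jaw": 5},
    {"delta_rot": [0, 0, 0], "delta_pos": [0, 0.12, -0.15], "jaw": 5},
    {"delta_rot": [0, 0, 0], "delta_pos": [0, 0.12, -0.14], "jaw": 5},
    {"delta_rot": [0, 0, 0], "delta_pos": [0, 0.13, -0.14], "jaw": 5},
    {"delta_rot": [0, 0, 0], "delta_pos": [0, 0.13, -0.13], "jaw": 5},
    {"delta_rot": [0, 0, 0], "delta_pos": [0, 0.14, -0.12], "jaw": 5}
  ]
}}

```text
clock: 14.3
ee_pos: [0.4915, 0.0405, 0.2543]
tool_rot: [[-0.166, 0.986, -0.008], [0.986, 0.166, -0.001], [-0.0, -0.008, -1.0]]
ft_force: [-2.0, -0.4, -3.6]
gripper_width: 0.09
```

Run:
```python
from h import *
s=st();print(ang(s['ee_pos']),s['torque'].round(2));a=ang(s['ee_pos'])[0];w=arc(a,a+16,8,G);rows(None,RT,n=8,path=w)
```

```text
t 14.3 p [0.4915 0.0405 0.2543] roterr(tool,deg) [ 0.48 -0.   -0.04] F [-2.  -0.4 -3.6] w 0.09 q [-0.06  0.14  1.62 -0.    1.38 -0.22]
(np.float64(36.28059253834571), np.float64(0.1921686577248704), np.float64(0.00022497515167830984)) [-0.2   0.57  0.07]
rot [-0.01  0.    0.  ] pos [-0.006  0.161 -0.069]
rot [-0.01  0.    0.  ] pos [-0.     0.131 -0.102]
rot [-0.01  0.    0.  ] pos [-0.     0.135 -0.097]
rot [-0.01  0.    0.  ] pos [-0.     0.138 -0.092]
rot [-0.01  0.    0.  ] pos [-0.     0.141 -0.087]
rot [-0.01  0.    0.  ] pos [-0.     0.144 -0.082]
rot [-0.01  0.    0.  ] pos [-0.     0.147 -0.077]
rot [-0.01  0.    0.  ] pos [-0.     0.15  -0.071]
```

Request:
{"method": "move_arm", "body": {
  "plan": [
    {"delta_rot": [-0.02, 0, 0], "delta_pos": [0, 0.14, -0.08], "jaw": 5},
    {"delta_rot": [-0.01, 0, 0], "delta_pos": [0, 0.13, -0.1], "jaw": 5},
    {"delta_rot": [-0.01, 0, 0], "delta_pos": [0, 0.13, -0.1], "jaw": 5},
    {"delta_rot": [-0.01, 0, 0], "delta_pos": [0, 0.14, -0.09], "jaw": 5},
    {"delta_rot": [-0.01, 0, 0], "delta_pos": [0, 0.14, -0.09], "jaw": 5},
    {"delta_rot": [-0.01, 0, 0], "delta_pos": [0, 0.14, -0.08], "jaw": 5},
    {"delta_rot": [-0.01, 0, 0], "delta_pos": [0, 0.14, -0.07], "jaw": 5},
    {"delta_rot": [0, 0, 0], "delta_pos": [0, 0, 0], "jaw": 5}
  ]
}}

```text
clock: 15.1
ee_pos: [0.5317, 0.0474, 0.2824]
tool_rot: [[-0.166, 0.986, 0.0], [0.986, 0.166, -0.0], [-0.0, 0.0, -1.0]]
ft_force: [-1.9, -1.0, -1.2]
gripper_width: 0.09
```

Run:
```python
from h import *
s=st();print(ang(s['ee_pos']),s['torque'].round(2));a=ang(s['ee_pos'])[0];w=arc(a,60,4,G);rows(None,RT,n=4,path=w)
snap('side','s10');snap('wrist','w10')
im=cv2.imread('pics/s10.png')[80:280,180:400];cv2.imwrite('pics/s10c.png',cv2.resize(im,None,fx=3,fy=3))
```

```text
t 15.1 p [0.5317 0.0474 0.2824] roterr(tool,deg) [-0.02 -0.01 -0.06] F [-1.9 -1.  -1.2] w 0.09 q [-0.04  0.19  1.5  -0.    1.46 -0.21]
(np.float64(51.02189805777699), np.float64(0.1936116909776208), np.float64(0.00040924867693051405)) [-0.13  0.53  0.02]
rot [0. 0. 0.] pos [-0.01   0.207  0.   ]
rot [0. 0. 0.] pos [-0.     0.172 -0.07 ]
rot [0. 0. 0.] pos [-0.     0.175 -0.064]
rot [0. 0. 0.] pos [-0.     0.177 -0.057]
```

View pics/s10c.png

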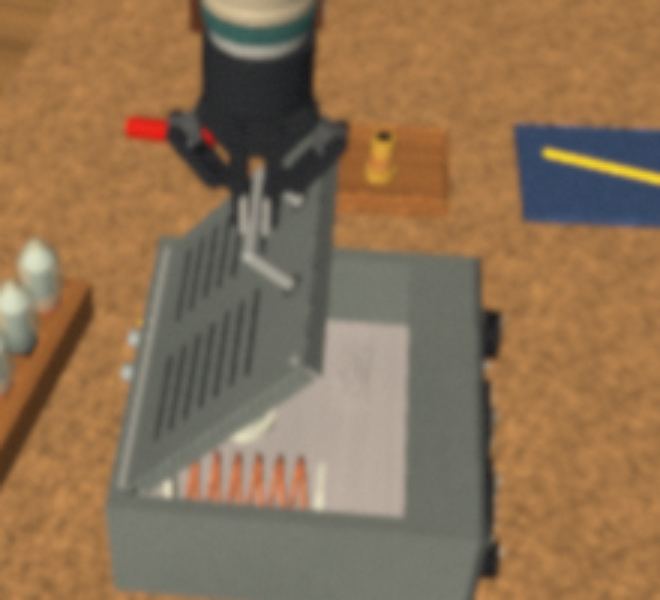

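View pics/w10.png

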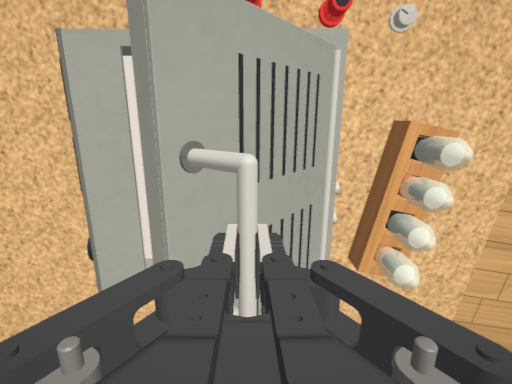

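Request:
{"method": "move_arm", "body": {
  "plan": [
    {"delta_rot": [0, 0, 0], "delta_pos": [0, 0.12, -0.06], "jaw": 5},
    {"delta_rot": [0, 0, 0], "delta_pos": [0, 0.12, -0.05], "jaw": 5},
    {"delta_rot": [0, 0, 0], "delta_pos": [0, 0.12, -0.05], "jaw": 5},
    {"delta_rot": [0, 0, 0], "delta_pos": [0, 0.12, -0.04], "jaw": 5},
    {"delta_rot": [0, 0, 0], "delta_pos": [0, 0.12, -0.04], "jaw": 5},
    {"delta_rot": [0, 0, 0], "delta_pos": [0, 0, 0], "jaw": 5},
    {"delta_rot": [0, 0, 0], "delta_pos": [0, 0, 0], "jaw": 5},
    {"delta_rot": [0, 0, 0], "delta_pos": [0, 0, 0], "jaw": 5}
  ]
}}

```text
clock: 16.0
ee_pos: [0.5552, 0.0515, 0.2926]
tool_rot: [[-0.166, 0.986, -0.003], [0.986, 0.166, -0.001], [-0.0, -0.003, -1.0]]
ft_force: [-2.9, -1.6, -0.3]
gripper_width: 0.091
```

Run:
```python
from h import *
s=st();print(ang(s['ee_pos']),s['torque'].round(2))
snap('side','s11');snap('wrist','w11');snap('top','t11')
im=cv2.imread('pics/s11.png')[95:245,215:365];cv2.imwrite('pics/s11c.png',cv2.resize(im,None,fx=4,fy=4,interpolation=2))
im=cv2.imread('pics/t11.png')[150:300,175:325];cv2.imwrite('pics/t11c.png',cv2.resize(im,None,fx=4,fy=4,interpolation=2))
```

```text
t 16.0 p [0.5552 0.0515 0.2926] roterr(tool,deg) [ 0.2  -0.01 -0.05] F [-2.9 -1.6 -0.3] w 0.091 q [-0.03  0.22  1.43 -0.    1.49 -0.2 ]
(np.float64(58.70116342014749), np.float64(0.19423716097588686), np.float64(0.000502446141922927)) [-0.18  0.9   0.04]
```

View pics/s11c.png

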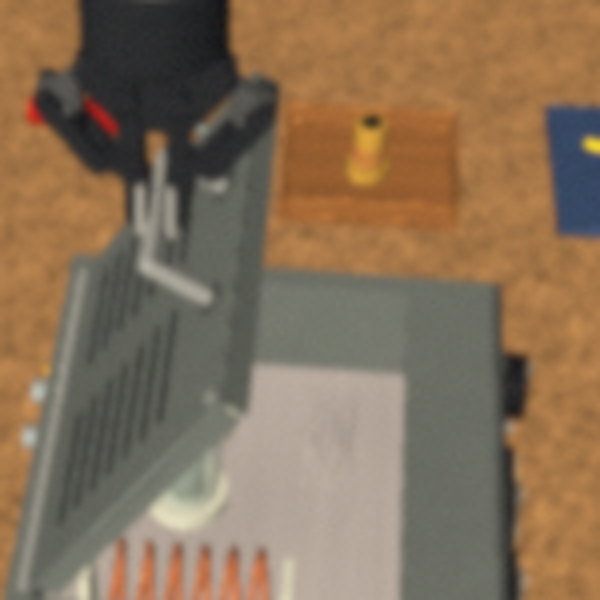

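View pics/w11.png

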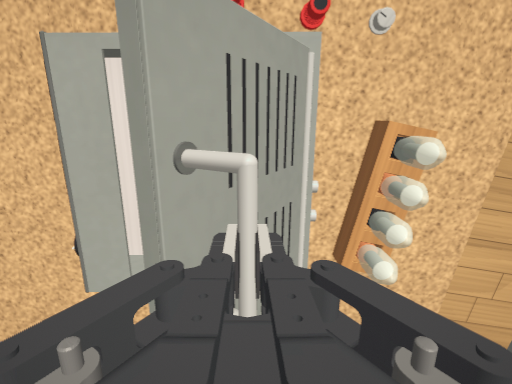

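View pics/t11c.png

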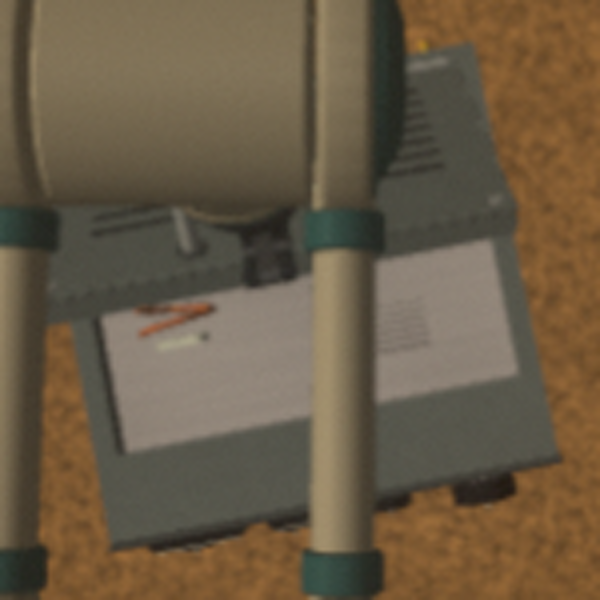

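The side crop shows the near cover corner at about (240,412) and cover screws at (212,398) and (213,185). The top crop shows a screw at (497,200). I will compute the cover angle by following these screws from shut to open.

```bash
python3 - <<'E'
from h import *
T=cam('top');S=cam('side');ux=np.array([np.cos(YAW),np.sin(YAW),0]);uy=np.array([-np.sin(YAW),np.cos(YAW),0])
A0=np.r_[AMP,0]
def amp(p): d=p-A0; return np.array([d@ux,d@uy,p[2]])
def meas(n,C,shut,op,z=.130):
    p=amp(onz(C,[shut],z)[0]); t,r=ray(C,[op]); r=r[0]
    k=(p[1]-(t-A0)@uy)/(r@uy); q=amp(t+k*r)
    th=np.degrees(np.arctan2(q[2]-.125,.125-q[0])-np.arctan2(p[2]-.125,.125-p[0]))
    r0=np.hypot(p[2]-.125,.125-p[0]);r1=np.hypot(q[2]-.125,.125-q[0]);print(n,p.round(4),q.round(4),'th',th.round(2),'r',r0.round(4),r1.round(4))
s0=lambda u,v:(u/4+205-.375,v/4+145-.375); s1=lambda u,v:(u/4+215-.375,v/4+95-.375); t0=lambda u,v:(u/4+175-.375,v/4+150-.375)
meas('nearscrew',S,s0(418,407),s1(211,398))
meas('farscrew',S,s0(428,97),s1(213,186))
meas('nearcorner',S,s0(436,428),s1(242,412))
meas('top farscrew',T,t0(502,360),t0(497,200))
# pairwise intersection of far screw from two open views
print(amp(tri(T,t0(497,200),S,s1(213,186))[0]),tri(T,t0(497,200),S,s1(213,186))[1], amp(tri(T,t0(502,360),S,s0(428,97))[0]))
E
python3 - <<'E'
import cv2
a=cv2.imread('pics/s11.png')[170:215,240:290];b=cv2.imread('pics/t11.png')[190:225,280:315]
cv2.imwrite('pics/z1.png',cv2.resize(a,None,fx=12,fy=12,interpolation=2));cv2.imwrite('pics/z2.png',cv2.resize(b,None,fx=14,fy=14,interpolation=2))
E
```

```text
nearscrew [-0.0728  0.1252  0.13  ] [0.0239 0.1252 0.2935] th 57.6 r 0.1979 0.1965
farscrew [-0.0714 -0.1234  0.13  ] [ 0.0445 -0.1234  0.2153] th 46.84 r 0.1965 0.1209
nearcorner [-0.0832  0.1385  0.13  ] [0.0075 0.1385 0.2997] th 54.69 r 0.2083 0.2105
top farscrew [-0.0717 -0.1257  0.13  ] [ 0.0261 -0.1257  0.2892] th 57.48 r 0.1968 0.1917
[ 0.03732227 -0.1346639   0.20546103] 0.016168985032988695 [-0.07172071 -0.12588512  0.12755438]
```

View pics/z1.png

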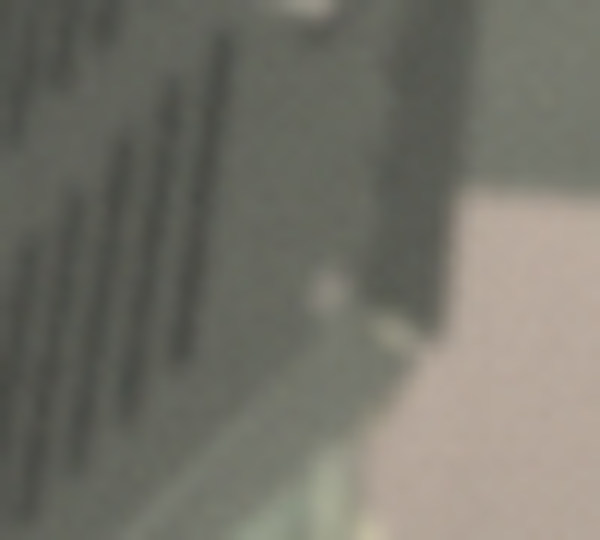

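View pics/z2.png

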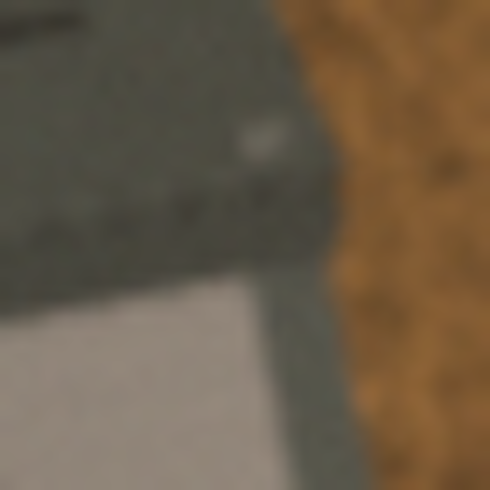

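```bash
cat > vis.py <<'E'
from h import *
from scipy.optimize import least_squares
T=cam('top');S=cam('side');ux=np.array([np.cos(YAW),np.sin(YAW),0]);uy=np.array([-np.sin(YAW),np.cos(YAW),0])
def W(x,y,z): return np.r_[AMP,0]+x*ux+y*uy+np.array([0,0,z])
def rot(p,t):
    t=np.radians(t);u,v=.125-p[0],p[2]-.125; return W(.125-(u*np.cos(t)-v*np.sin(t)),p[1],.125+u*np.sin(t)+v*np.cos(t))
def angle(C,shut,op,z=.130):
    w=onz(C,[shut],z)[0]-np.r_[AMP,0];p=(w@ux,w@uy,z)
    f=lambda t:(proj(C,[rot(p,t[0])])[0]-op)
    r=least_squares(f,[55.]);return r.x[0].round(2),r.fun.round(2),(f([61.])-f([60.])).round(2)
E
python3 - <<'E'
from vis import *
s0=lambda u,v:(u/4+205-.375,v/4+145-.375); s1=lambda u,v:(u/12+240-.46,v/12+170-.46); t0=lambda u,v:(u/4+175-.375,v/4+150-.375);t1=lambda u,v:(u/14+280-.46,v/14+190-.46)
print(angle(S,s0(418,407),s1(330,292)));print(angle(T,t0(502,360),t1(263,137)))
print(angle(S,s0(436,430),s1(400,340)),'corner')
E
python3 - <<'E'
import cv2
a=cv2.imread('pics/s0.png') if 0 else cv2.imread('pics/side0.png')[235:260,295:325];b=cv2.imread('pics/top0.png')[225:255,285:315]
cv2.imwrite('pics/z3.png',cv2.hconcat([cv2.resize(a,(360,300),interpolation=2),cv2.resize(b,(300,300),interpolation=2)]))
E
```

```text
(np.float64(57.95), array([ 0.18, -0.38]), array([-1.51, -0.67]))
(np.float64(58.55), array([ 0.79, -0.11]), array([-0.2 , -1.41]))
(np.float64(55.72), array([-0.01,  0.01]), array([-1.62, -0.72])) corner
```

View pics/z3.png

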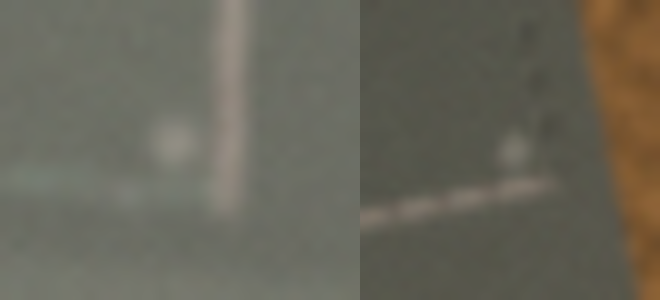

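Two screw readings (57.95° and 58.55°) and the arm pose (58.3°) agree on about 58.3°. I nudge the cover up 1.7°, which is +5 mm along amplifier x and +1.7 mm in z.

Request:
{"method": "move_arm", "body": {
  "plan": [
    {"delta_rot": [-0.02, 0, 0], "delta_pos": [0, 0.05, -0.02], "jaw": 5},
    {"delta_rot": [0, 0, 0], "delta_pos": [0, 0.05, -0.02], "jaw": 5},
    {"delta_rot": [0, 0, 0], "delta_pos": [0, 0.03, 0], "jaw": 5},
    {"delta_rot": [0, 0, 0], "delta_pos": [0, 0, 0], "jaw": 5},
    {"delta_rot": [0, 0, 0], "delta_pos": [0, 0, 0], "jaw": 5},
    {"delta_rot": [0, 0, 0], "delta_pos": [0, 0, 0], "jaw": 5},
    {"delta_rot": [0, 0, 0], "delta_pos": [0, 0, 0], "jaw": 5},
    {"delta_rot": [0, 0, 0], "delta_pos": [0, 0, 0], "jaw": 5}
  ]
}}

```text
clock: 16.95
ee_pos: [0.562, 0.0526, 0.2951]
tool_rot: [[-0.166, 0.986, 0.004], [0.986, 0.166, 0.0], [-0.0, 0.004, -1.0]]
ft_force: [-1.8, -0.9, 1.0]
gripper_width: 0.088
```

```bash
cat > m.py <<'E'
from vis import *
import sys
k=sys.argv[1]
s=st();print(s['torque'].round(2),ang(s['ee_pos']))
r=(s['ee_pos']-G-(a2w(.125,0,.125)-a2w(-.06,0,.169)))@ux;print('theta from x',np.degrees(np.arccos(-r/.1902))-13.38)
snap('side','s'+k);snap('top','t'+k)
a=cv2.imread(f'pics/s{k}.png')[180:205,250:280];b=cv2.imread(f'pics/t{k}.png')[185:215,285:315]
cv2.imwrite('pics/z%s.png'%k,cv2.hconcat([cv2.resize(a,(360,300),interpolation=2),cv2.resize(b,(300,300),interpolation=2)]))
E
python3 m.py 12
```

```text
t 16.95 p [0.562  0.0526 0.2951] roterr(tool,deg) [-0.21 -0.01 -0.05] F [-1.8 -0.9  1. ] w 0.088 q [-0.03  0.23  1.41  0.    1.5  -0.2 ]
[-0.14  0.65  0.11] (np.float64(60.84639588450849), np.float64(0.19466282076327038), np.float64(0.0005165324315021839))
theta from x 60.466285015319336
```

View pics/z12.png

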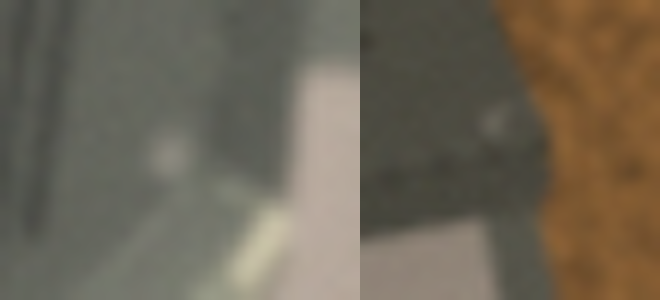

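Run:
```python
from vis import *
print(angle(S,(309.05,246.45),(170/12+250-.46,157/12+180-.46)),angle(T,(299.95,239.75),(298.05,196.85)))
```

```text
(np.float64(60.13), array([ 0.23, -0.51]), array([-1.51, -0.67])) (np.float64(60.37), array([ 0.49, -0.07]), array([-0.2 , -1.41]))
```

The three readings are 60.1°, 60.4° and 60.5°. I let 0.8 s pass to check that it holds steady, then look over the whole scene.

Request:
{"method": "move_arm", "body": {
  "plan": [
    {"delta_rot": [0, 0, 0], "delta_pos": [0, -0.01, 0], "jaw": 5},
    {"delta_rot": [0, 0, 0], "delta_pos": [0, 0, 0], "jaw": 5},
    {"delta_rot": [0, 0, 0], "delta_pos": [0, 0, 0], "jaw": 5},
    {"delta_rot": [0, 0, 0], "delta_pos": [0, 0, 0], "jaw": 5},
    {"delta_rot": [0, 0, 0], "delta_pos": [0, 0, 0], "jaw": 5},
    {"delta_rot": [0, 0, 0], "delta_pos": [0, 0, 0], "jaw": 5},
    {"delta_rot": [0, 0, 0], "delta_pos": [0, 0, 0], "jaw": 5},
    {"delta_rot": [0, 0, 0], "delta_pos": [0, 0, 0], "jaw": 5}
  ]
}}

```text
clock: 17.85
ee_pos: [0.5618, 0.0526, 0.2951]
tool_rot: [[-0.166, 0.986, 0.004], [0.986, 0.166, 0.001], [-0.0, 0.004, -1.0]]
ft_force: [-2.6, -0.8, 0.2]
gripper_width: 0.087
```

```bash
python3 m.py 13; python3 -c "
import cv2;cv2.imwrite('pics/z13b.png',cv2.hconcat([cv2.resize(cv2.imread('pics/z13.png'),(660,300)),]))"
```

```text
t 17.85 p [0.5618 0.0526 0.2951] roterr(tool,deg) [-0.25 -0.01 -0.05] F [-2.6 -0.8  0.2] w 0.087 q [-0.03  0.23  1.41  0.    1.49 -0.2 ]
[-0.1   0.6   0.08] (np.float64(60.778696163256605), np.float64(0.19468407749449365), np.float64(0.0005166362769376872))
theta from x 60.395044134503415
```

View pics/s13.png

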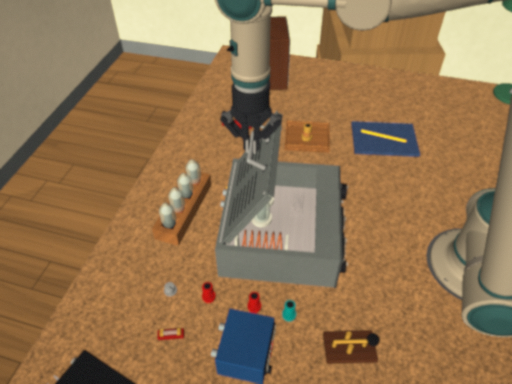

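View pics/z13.png

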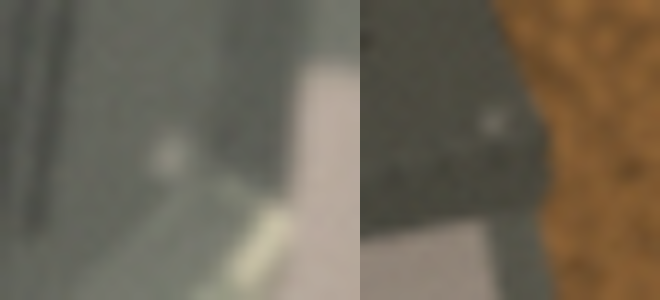

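The cover is steady: the near screw is still at (168,157) in its crop. The plug is upright in the tray at side (307,132), and the valves and loose parts look unmoved. I hand in the job.

```bash
python3 -c "
from workcell import bot
print(bot.close_job())"
```

```text
the job is handed in; nothing more can be done
None
```

The brass plug stands upright near the middle of the wooden tray, and the arm is holding the cover open by its handle at about 60°. I handed the job in at about 18 s, well inside the 58 s limit.

- **Cover angle:** following cover screws from shut to open gave 60.1° in the side view and 60.4° in the top view. The arm pose gave 60.4°. Over the last 0.8 s the tool moved only about 0.2 mm, with about 3 N at the wrist.
- **Disagreements:**
  - During the lift, the distance from the hinge worked out from the gripper grew from 190 to 195 mm. I put this down to the handle bar sliding about 4 mm along the pads as it turned; the grip still held firm.
  - The plain arc calculation read 60.8°.
  - Before the last nudge, at about 58°, a reading from the cover's blurry corner gave 55.7°. I left it out as unreliable.
- **Other parts:** the valves, knob, fuse holder and screwdriver look unmoved in the pictures. The highest force I read was about 7 N, though I only read it between moves.

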